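# Put the vegetable bin back in service

## Robot

A 7-joint arm with a two-finger parallel gripper is mounted at the origin on a cart in front of the work surface, level with it; the furniture and walls round the work are solid. World frame = base frame: x ahead of the robot, y to its left, z up, the work surface at z = 0. Lengths are in m, angles in rad, forces in N, time in s.
With the tool pointing down it reaches from about 0.425 to 0.875 m from the base axis. Payload 4.7 kg.
Tool frame: the origin (TCP) lies at the very end of the fingers, on their centre line; the grasp point (between the pads) lies 19 mm behind it; z points along the fingers, y is the line along which they close (so a half turn about z gives the same grasp; the last joint's range is limited). The gripper opens to 87 mm and grips with 3 to 60 N. Pads are 19 mm wide; open, the fingers measure 117 mm over their backs; the gripper's body (75 mm by 190 mm) begins 51 mm behind the grasp point.
Start: joints at [-1.304, 0.321, -0.07, 1.45, 0.023, 1.371, -0.057], TCP at [0.163, 0.629, 0.223] pointing down, gripper open.
Joint ranges: [-2.86, 2.86], [-0.3, 2.09], [-1.38, 1.24], [0.06, 2.45], [-1.56, 4.7], [0.09, 2.05], [-2.69, 2.69]. Speed limits (rad/s): [2.57, 2.57, 3.14, 3.14, 3.14, 3.14, 3.14].

## Interface

Orientations are given as a unit quaternion [w, x, y, z].
In Python, from bench import * gives the robot as it stands.
- The arm moves only by the tool servo_tool, never from a script. Its argument "increments" is a list that holds one entry, the list of rows, each a list of 7 numbers: the turn, a rotation vector about the tool's x, y, z in units of 5 degrees (1.0 is 5 degrees), then the shift along the tool's x, y, z in m, then the opening, from 0 (shut) to 1 (fully open). In form: [[[wx, wy, wz, x, y, z, jaw], ...]]. A call has 1 to 5 rows; each row is the pose to reach, as a shift and turn from the pose commanded when the call began, along the tool's axes at that moment; what a row does not reach only later rows make up. A row lasts 1/12 s, in which the tool goes at most 41.7 mm and 7.16 degrees, less where a joint would pass 70% of its speed; a pose out of reach is approached as far as the arm can. A call with a gripper value outside its range is refused whole. The fingers move at their own pace and stop on an object; "squeeze" is the grip in N (left out, the last holds). Time passes only in rows, so rows that repeat a pose let the fingers close. It gives the time, the measured TCP pose, the force, the opening and the grip force at its end, in the units of the state.
- read_state(): the state, without advancing time (a new reading comes with each control period).
- capture(name): name is "scene" or "top"; returns the picture (420x560x3 uint8, red, green, blue); there is no depth.
- calibration(name): a dict with "mtx" (3x3 intrinsics, pixels), "k1" (the pictures are not rectified: a ray, as slopes to the right and down, at radius r is drawn at 1 + k1 r^2 times it, then the intrinsics apply), "cam_to_world" (4x4, takes a point from camera to world coordinates). Camera axes: x right, y up, looking along -z (the intrinsics and any distortion apply to the point x, -y, -z); pixel columns grow to the right and rows downward; lengths in m; the calibration is good to about 2 mm. A picture is of the moment at which its call begins. calibration takes no time and is no camera call.
- close_job(): hands the job in; it is judged then, once.
The state is a dict: "clock": time; "q": joint angles; "joint_vel": joint speeds; "tau": joint torques, N m; "tcp_pos": TCP position; "tool_rot": TCP orientation; "wrist_force": force on the tool from outside, world axes, zero at the start; "moment": the same for the moment, N m; "width": opening from 0.0 (shut) to 1.0 (fully open); "finger_force": force on a finger pad.
Only numpy, scipy, OpenCV 4.12 (cv2) and the standard library are available. Lean on these libraries where they do the work, as an engineer would, in place of code of your own. Each camera call takes 0.05 s, during which the arm holds its last target. There are 200 camera calls.

## Task

Put the vegetable bin back together and stock it: slide its washed skins tray, which is drying on the draining board, fully home into its slot under the left end of the bin, put every lemon and garlic bulb that lies on the worktop into the bin, and slide the hatch fully shut over them. Do not knock over or shift the glass, the cup and the spice jar standing around.

Things in the scene. Friction and masses are not known exactly. Their poses are not given: they have to be found in the camera images.
- bin: Vegetable bin: white metal box fixed on the worktop, 230 mm (its x, away from the robot) by 400 mm (its y, to the left), 106 mm high, walls 8 mm; origin at the centre of its underside. One open space inside, over a slatted floor 42 mm up. The right half of the top (y < 0) is fixed, a sliding hatch closes the left half; its tracks and left end frame reach 123 mm up. The tray slot is under the left end.
- hatch (a joint): How far the wooden hatch stands open, m: 0 = shut against the frame at the bin's left end, 0.18 = fully open, slid to the right (bin's -y) over the fixed half. It stays where it is left; about 3 N moves it. Fully open it leaves an opening of 206 mm (x) by 180 mm (y). Things in the bin must lie lower than 106 mm above the worktop for it to pass.
- hatch_bar (a point): Middle of the dark metal pull bar on top of the hatch: 120 mm long along the bin's x, 14 mm thick (y), 26 mm high; its middle is 127 mm, its top 140 mm above the worktop; the hatch's own top is at 115 mm. It moves along the bin's y axis; with the hatch shut it stands 159 mm left (+y) of the bin's origin.
- bin_opening (a point): Point on the slatted floor under the middle of the fully opened hatch opening, 42 mm above the worktop and 102 mm left (+y) of the bin's origin; axes as the bin's. The walls round it rise to 106 mm, the hatch tracks to 123 mm.
- bin_mouth (a point): Mouth of the tray slot, in the bin's left (+y) end face, mid-width, at the height of the runners' top (16 mm above the worktop); axes as the bin's. The slot is 214 mm wide, 22 mm high above the runners and 134 mm deep along -y to a stop; closed on all other sides. The sink's rim, 8 mm above the worktop, lies a few cm outside it.
- bin_tray_home (a point): Where the point tray_base comes to lie when the tray is fully home against the stop: 66 mm inside the mouth, at the runners' height; axes as the bin's.
- tray_base (a point): Skins tray: loose shallow steel pan, 208 mm wide (its x), 130 mm long (its y), 14 mm high, 180 g, starting on the draining board (7 mm below the worktop). The point is the centre of the pan's underside. The -y end, with 45 degree corners, enters the slot first; the handle is at the +y end. Once in the bin its axes are parallel to the bin's.
- tray_grip (a point): Point to hold the tray by, on its black stub handle: 127 mm from tray_base along the tray's +y, 27 mm above the pan's underside. The handle is 16 mm thick (x), 18 mm high, 86 mm long (y, from 3 to 89 mm past the pan's end). At its root a bracket 50 mm wide, 34 mm high stands on the pan's end and stays outside the bin.
- lemon_a_mid (a point): A loose lemon, 78 mm long (its own x axis), 55 mm across (its y axis), 56 mm high, 108 g, lying on the worktop in front of the bin; the point is its centre, 28 mm above its underside. It can roll. Absent in some runs.
- lemon_b_mid (a point): A loose lemon, 78 mm long (its own x axis), 55 mm across (its y axis), 56 mm high, 108 g, lying on the worktop in front of the bin; the point is its centre, 28 mm above its underside. It can roll. Absent in some runs.
- lemon_c_mid (a point): A loose lemon, 78 mm long (its own x axis), 55 mm across (its y axis), 56 mm high, 108 g, lying on the worktop in front of the bin; the point is its centre, 28 mm above its underside. It can roll. Absent in some runs.
- garlic_a_mid (a point): A loose garlic bulb about 50 mm across and 51 mm high, 24 g, standing on the worktop in front of the bin; the point is its middle, 25 mm above its underside. Absent in some runs.
- garlic_b_mid (a point): A loose garlic bulb about 50 mm across and 51 mm high, 24 g, standing on the worktop in front of the bin; the point is its middle, 25 mm above its underside. Absent in some runs.
- garlic_c_mid (a point): A loose garlic bulb about 50 mm across and 51 mm high, 24 g, standing on the worktop in front of the bin; the point is its middle, 25 mm above its underside. Absent in some runs.
- glass: Bystander: a drinking glass upside down on the draining board, 77 mm across, 89 mm high; origin at the centre of its underside.
- cup: Bystander: a white espresso cup 51 mm high at the right front; origin at its underside.
- jar: Bystander: a spice jar 45 mm across, 106 mm high, standing at the right, in front of the bin; origin at the centre of its underside.
Things that resemble listed ones, but are neither listed nor needed, are in the scene too. What is shaped like the part that bears lemon_c_mid but purple is not meant.

How it is judged:
By the outcome, as a careful person would: the job done as asked, in the order asked, and still so for the second after the job is handed in, with the robot touching nothing.
Of lemon_a, garlic_a, lemon_b, garlic_b, lemon_c, garlic_c only 4 to 5 are there at a start; the rules pass over those that are not, and their reading is None.
At some moment in a run one of garlic_a, garlic_b, garlic_c may be knocked a few centimetres aside while the robot is not near it.
Once in a run the grip may slacken for a moment while it holds something.
It also fails if it takes over 208 s, if anything falls off the work surface, if the arm or the gripper's body presses on something with over 40 N, if the wrist force passes 120 N, or if a joint passes its speed limit or range.

## Working session

There is one attempt and no reset: what is moved stays moved. The work goes in short steps, Python scripts to look and compute and a tool call to move; the robot and the scene stay as the last step left them, time stands still between calls to the robot, and variables do not carry over. Pictures are saved under pics/ and viewed, at most 15 in all, crops included, and the job is handed in when it is done.

Besides the shell and the picture viewer there is one more tool, called after "Emit:" in YAML: its name, and indented under it one key for each argument. servo_tool: Moves the arm, as the interface text tells. Its arguments: {"type":"object","properties":{"increments":{"type":"array"},"squeeze":{"type":"number"}},"required":["increments"]}

```bash
ls; mkdir -p pics; cat > h.py <<'E'
from bench import *
import numpy as np, cv2
from scipy.spatial.transform import Rotation as R
def cap(n,f):
    im=capture(n); cv2.imwrite('pics/'+f,im[:,:,::-1]); return im
def ray(cal,u,v):
    K=np.array(cal['mtx']);k=cal['k1'];T=np.array(cal['cam_to_world'])
    d=np.array([(u-K[0,2])/K[0,0],(v-K[1,2])/K[1,1]]);s=d.copy()
    for _ in range(30): s=d/(1+k*(s@s))
    return T[:3,3],T[:3,:3]@np.array([s[0],-s[1],-1])
def px2w(n,u,v,z):
    o,d=ray(calibration(n),u,v); return (o+d*(z-o[2])/d[2]).round(4)
def w2px(n,p):
    cal=calibration(n);K=np.array(cal['mtx']);T=np.array(cal['cam_to_world'])
    c=T[:3,:3].T@(np.array(p)-T[:3,3]);s=np.array([c[0],-c[1]])/-c[2]
    s=s*(1+cal['k1']*(s@s)); return (K[:2,:2]@s+K[:2,2]).round(1)
def st():
    s=read_state();print(s['clock'],np.round(s['tcp_pos'],4),np.round(s['tool_rot'],4),np.round(s['wrist_force'],1),round(s['width'],3),s['finger_force'],np.round(s['q'],2));return s
E
python3 - <<'E'
from h import *
s=st()
print(R.from_quat(np.array(s['tool_rot'])[[1,2,3,0]]).as_matrix().round(3))
for n in('scene','top'):
    cap(n,n+'0.png');print(np.array(calibration(n)['cam_to_world']).round(3).tolist(),calibration(n)['mtx'],calibration(n)['k1'])
E
```

```text
pics
0.0 [0.1625 0.6288 0.2215] [-1.00e-04  1.26e-01  9.92e-01 -9.00e-04] [ 0.   0.  -0.1] 0.997 0.0 [-1.3   0.32 -0.07  1.45  0.02  1.37 -0.06]
[[-0.968  0.25  -0.   ]
 [ 0.25   0.968 -0.002]
 [-0.    -0.002 -1.   ]]
[[0.905, 0.172, -0.389, -0.242], [-0.426, 0.355, -0.832, -1.709], [-0.005, 0.919, 0.395, 0.907], [0.0, 0.0, 0.0, 1.0]] [[489.52589118   0.         288.07710704]
 [  0.         489.52589118 211.43709329]
 [  0.           0.           1.        ]] -0.06539893936397732
[[0.181, 0.915, -0.361, -0.022], [-0.983, 0.165, -0.074, -0.121], [-0.008, 0.368, 0.93, 1.541], [0.0, 0.0, 0.0, 1.0]] [[468.41253947   0.         274.75665739]
 [  0.         468.41253947 204.37831178]
 [  0.           0.           1.        ]] -0.11959924953912622
```

View pics/scene0.png

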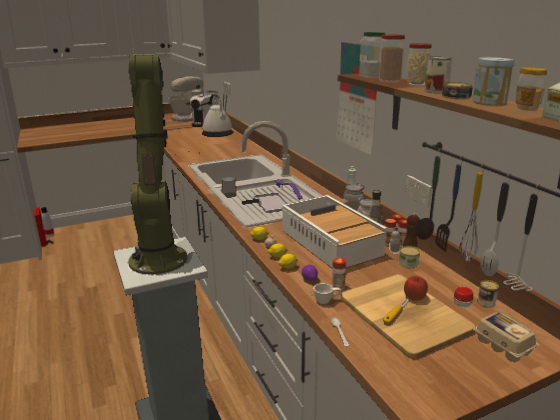

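View pics/top0.png

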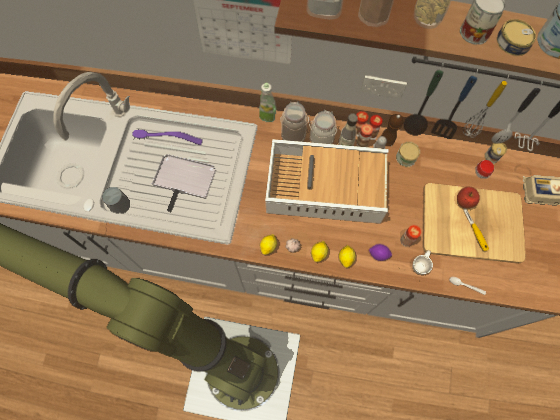

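Scene: the bin is at top-picture px (272–388, 142–220) with its hatch half open and the bar at (311,171). The tray is on the drainer at (184,176) with its handle at (175,200). There are three yellow lemons at (268,244), (320,252) and (347,256), a garlic at (293,245), a purple look-alike at (381,252), the jar at (413,235), the cup at (423,263) and the glass at (116,199). The purple brush at (165,135) is another look-alike. I'll check these in a close crop.

```bash
python3 - <<'E'
from h import *
im=cv2.imread('pics/top0.png')
cv2.imwrite('pics/c1.png',cv2.resize(im[130:280,250:450],None,fx=4,fy=4,interpolation=cv2.INTER_CUBIC))
cv2.imwrite('pics/c2.png',cv2.resize(im[120:240,95:255],None,fx=5,fy=5,interpolation=cv2.INTER_CUBIC))
E
```

```text
(no output)
```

View pics/c1.png

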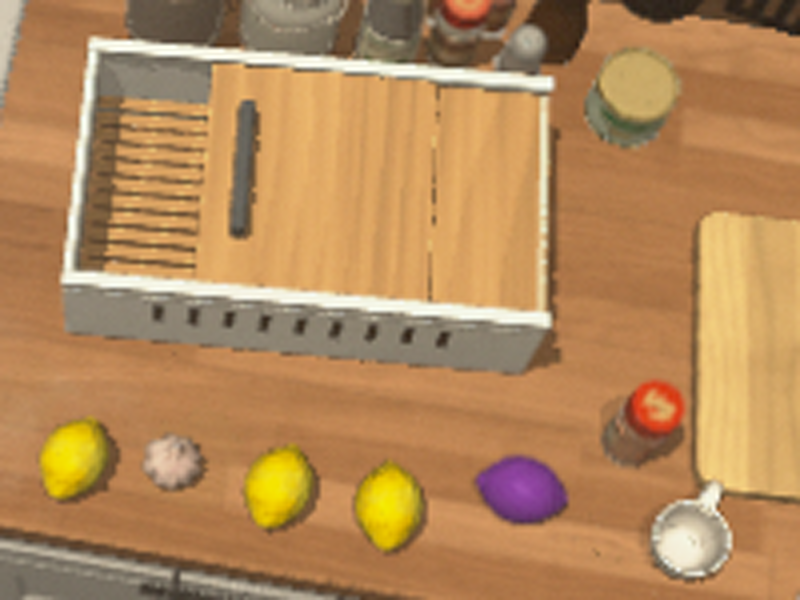

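View pics/c2.png

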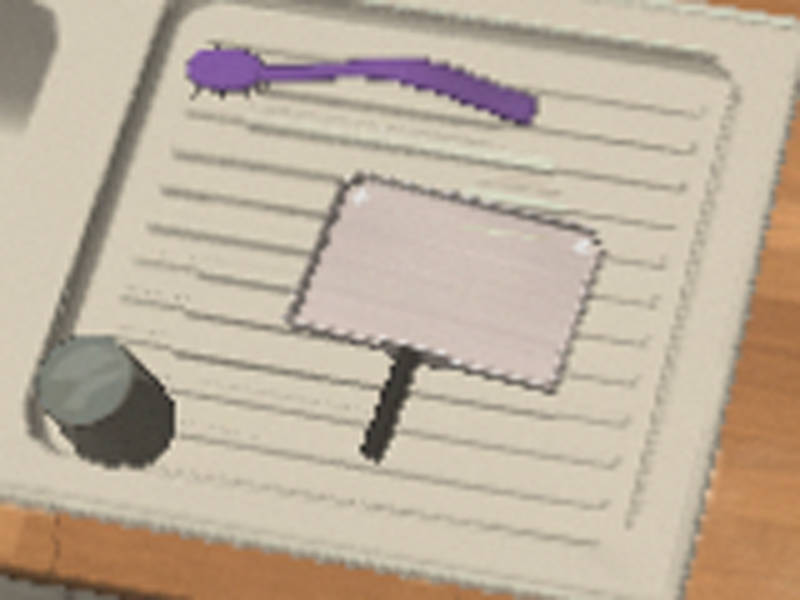

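Crop c1 confirms three yellow lemons, one garlic and the purple decoy lemon at right. Crop c2 shows the tray with its chamfered −y end toward the wall, its handle toward the robot, and the glass to its left. Measuring now.

```bash
python3 - <<'E'
from h import *
from scipy.optimize import least_squares
A=lambda u,v:(250+u/4-.4,130+v/4-.4); B=lambda u,v:(95+u/5-.4,120+v/5-.4)
for n,p,z in [('NW',(92,40),.123),('SW',(65,278),.123),('SE',(551,326),.123),('NE',(554,80),.123),('SWb',(68,332),0),('SEb',(522,373),0),('bar1',(247,100),.14),('bar2',(240,236),.14),
 ('lemA',(76,459),.03),('gar',(173,461),.03),('lemB',(280,487),.03),('lemC',(389,506),.03),('purp',(522,490),.03),('jartop',(657,408),.106),('cup',(690,538),.045)]:
    print(n,px2w('top',*A(*p),z))
for n,p,z in [('NWc',(350,175),.007),('NE',(605,240),.007),('SE',(555,392),.007),('SW',(290,325),.007),('hroot',(408,352),.029),('htip',(373,458),.029),('glass top',(88,380),.082),('rimL',(640,525),-.007)]:
    print(n,px2w('top',*B(*p),z))
# color blobs: lemons
im=cv2.imread('pics/top0.png');hsv=cv2.cvtColor(im,cv2.COLOR_BGR2HSV)
m=cv2.inRange(hsv,(20,140,90),(35,255,255));m[:225]=0;m[275:]=0
n,l,s,c=cv2.connectedComponentsWithStats(m)
for i in range(1,n):
    if s[i,4]>60:
        cn=max(cv2.findContours((l==i).astype(np.uint8),0,1)[0],key=len).reshape(-1,2)
        P=np.array([px2w('top',*q,.028)[:2] for q in cn]);e=cv2.fitEllipse((P*1000).astype(np.float32))
        print(s[i],c[i],px2w('top',*c[i],.028),e)
E
```

```text
NW [0.7644 0.043  0.123 ]
SW [0.5422 0.0242 0.123 ]
SE [ 0.5711 -0.3726  0.123 ]
NE [ 0.7977 -0.3547  0.123 ]
SWb [0.5412 0.0245 0.    ]
SEb [ 0.574  -0.3734  0.    ]
bar1 [ 0.7215 -0.0977  0.14  ]
bar2 [ 0.5971 -0.111   0.14  ]
lemA [ 0.4195 -0.0062  0.03  ]
gar [ 0.4323 -0.0867  0.03  ]
lemB [ 0.4258 -0.1785  0.03  ]
lemC [ 0.4255 -0.2705  0.03  ]
purp [ 0.4588 -0.3791  0.03  ]
jartop [ 0.5225 -0.4683  0.106 ]
cup [ 0.4372 -0.5195  0.045 ]
NWc [0.697  0.4403 0.007 ]
NE [0.6777 0.24   0.007 ]
SE [0.5544 0.2478 0.007 ]
SW [0.5712 0.4507 0.007 ]
hroot [0.5574 0.3529 0.029 ]
htip [0.4751 0.3565 0.029 ]
glass top [0.4775 0.5511 0.082 ]
rimL [ 0.4721  0.1685 -0.007 ]
[471 225  18  27 191] [480.07329843 237.83769634] [ 0.5699 -0.7197  0.028 ] ((568.2604370117188, -720.7214965820312), (25.793193817138672, 114.40497589111328), 119.67630004882812)
[260 234  17  21 268] [267.97014925 244.05597015] [ 0.4207 -0.0038  0.028 ] ((420.9517517089844, -3.800227165222168), (51.48923873901367, 71.31784057617188), 75.59086608886719)
[311 241  17  21 272] [319.05882353 251.23161765] [ 0.4265 -0.1767  0.028 ] ((426.7295837402344, -176.63645935058594), (51.80485153198242, 70.85308837890625), 76.88619232177734)
[339 245  17  23 278] [346.6942446  255.98920863] [ 0.4264 -0.2702  0.028 ] ((426.65679931640625, -270.1822204589844), (52.39510726928711, 71.75808715820312), 92.90540313720703)
```

```bash
cat >> h.py <<'E'
def go(x,y,z,yaw):
    "print the increment from the measured pose to a world target with tool-y yaw (deg)"
    s=st();M=R.from_quat(np.array(s['tool_rot'])[[1,2,3,0]]).as_matrix();d=M.T@(np.array([x,y,z])-s['tcp_pos'])
    a=np.radians(yaw);Y=np.array([np.cos(a),np.sin(a),0]);Z=np.array([0,0,-1]);T=np.c_[np.cross(Y,Z),Y,Z]
    w=R.from_matrix(M.T@T).as_rotvec(degrees=True)/5
    print('inc',w.round(2),d.round(4))
E
python3 - <<'E'
from h import *
im=cv2.imread('pics/scene0.png')
cv2.imwrite('pics/c3.png',cv2.resize(im[175:275,220:400],None,fx=4.4,fy=4.4,interpolation=cv2.INTER_CUBIC))
go(.503,.353,.10,86.2)
print(px2w('top',95+220/5,120+70/5,.01),px2w('top',95+535/5,120+110/5,.01))
E
```

```text
0.1 [0.1625 0.6289 0.2216] [-1.00e-04  1.26e-01  9.92e-01 -9.00e-04] [0.2 0.2 0.3] 1.002 0.0 [-1.3   0.32 -0.07  1.45  0.02  1.37 -0.06]
inc [-0.02 -0.   -2.14] [-0.3986 -0.1817  0.1219]
[0.7641 0.561  0.01  ] [0.7712 0.314  0.01  ]
```

View pics/c3.png

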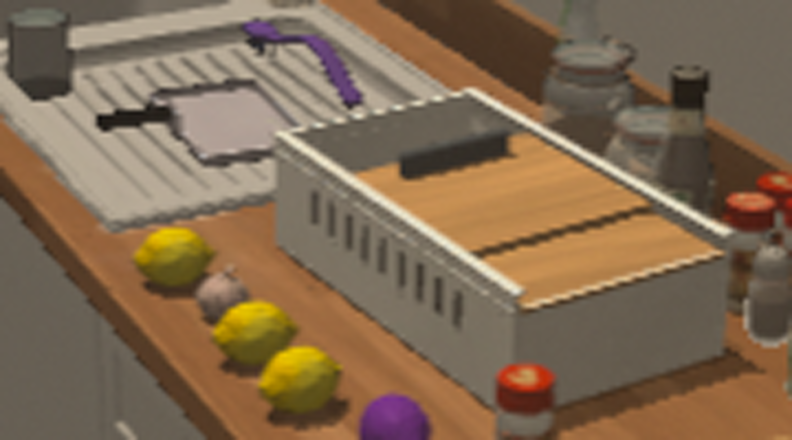

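Crop c3 shows the bin's near long side, with track-top corners at (276,135), (520,295), (470,90) and (730,235). I'll use them in a joint two-camera fit.

```bash
python3 - <<'E'
from h import *
from scipy.optimize import least_squares
A=lambda u,v:(250+u/4-.4,130+v/4-.4); C=lambda u,v:(220+u/4.4-.4,175+v/4.4-.4)
o=[('top',A(92,40),(.115,.2,.123)),('top',A(65,278),(-.115,.2,.123)),('top',A(551,326),(-.115,-.2,.123)),('top',A(554,80),(.115,-.2,.123)),('top',A(68,332),(-.115,.2,0)),('top',A(522,373),(-.115,-.2,0)),
('scene',C(276,135),(-.115,.2,.123)),('scene',C(520,297),(-.115,-.2,.123)),('scene',C(470,90),(.115,.2,.123)),('scene',C(730,236),(.115,-.2,.123)),('scene',C(277,250),(-.115,.2,0)),('scene',C(517,412),(-.115,-.2,0)),('scene',C(727,353),(.115,-.2,0))]
def f(p,sel=o):
    r=R.from_euler('z',p[2]).as_matrix()
    return np.ravel([w2px(n,r@np.array(l)+[p[0],p[1],0])-np.array(u) for n,u,l in sel])
for sel in (o,o[:6],o[6:]):
    s=least_squares(f,[.669,-.165,.08],args=(sel,),diff_step=1e-3,loss='soft_l1');print(s.x[:2].round(4),np.degrees(s.x[2]).round(2),s.fun.round(1))
E
```

```text
[ 0.6717 -0.165 ] 4.58 [ 0.2 -1.5 -0.4  0.2  0.3 -0.5  0.3 -1.1 -0.2  0.   0.   0.2 -0.2 -1.
 -0.9 -0.9  1.1 -0.9  1.4 -0.9 -0.2 -0.7 -1.4  3.1 -0.3  1.2]
[ 0.6701 -0.1648] 4.58 [ 0.  -1.1 -0.6  0.7  0.2  0.   0.2 -0.7 -0.3  0.4 -0.1  0.7]
[ 0.6702 -0.168 ] 4.72 [-0.3 -0.7 -0.7 -0.4  1.  -0.6  1.6 -0.6 -0.3 -0.3 -1.2  3.6 -0.1  1.6]
```

Emit:
servo_tool:
  increments:
    - [[0, 0, -1, -0.04, -0.018, 0.0, 0.5], [0, 0, -2.14, -0.08, -0.036, 0.0, 0.5], [0, 0, -2.14, -0.12, -0.055, 0.0, 0.5], [0, 0, -2.14, -0.16, -0.073, 0.0, 0.5], [0, 0, -2.14, -0.2, -0.091, 0.0, 0.5]]
  squeeze: 50

```text
clock: 0.52
tcp_pos: [0.3257, 0.4966, 0.2222]
tool_rot: [-0.0, 0.033, 0.999, -0.0]
wrist_force: [-0.2, 0.6, 0.5]
width: 0.703
finger_force: 0.0
```

Emit:
servo_tool:
  increments:
    - [[0, 0, 0, 0, 0, 0, 0.5], [0, 0, 0, 0, 0, 0, 0.5]]

```text
clock: 0.68
tcp_pos: [0.3279, 0.4957, 0.2223]
tool_rot: [0.0, 0.037, 0.999, -0.0]
wrist_force: [0.2, 1.3, -0.2]
width: 0.563
finger_force: 0.0
```

```bash
python3 -c "
from h import *
go(.503,.3535,.10,86.2)"
```

```text
0.6833 [0.3279 0.4957 0.2223] [ 3.000e-04  3.650e-02  9.993e-01 -5.000e-04] [ 0.2  1.3 -0.2] 0.563 0.0 [-1.05  0.2   0.02  1.6  -0.    1.34  0.47]
inc [-0.01  0.01 -0.08] [-0.185  -0.1289  0.1226]
```

Emit:
servo_tool:
  increments:
    - [[0, 0, 0, -0.03, -0.02, 0.0, 0.5], [0, 0, 0, -0.06, -0.042, 0.0, 0.5], [0, 0, 0, -0.09, -0.063, 0.0, 0.5], [0, 0, 0, -0.12, -0.083, 0.02, 0.5], [0, 0, 0, -0.15, -0.104, 0.035, 0.5]]

```text
clock: 1.1
tcp_pos: [0.4673, 0.3858, 0.1873]
tool_rot: [0.0, 0.031, 1.0, 0.001]
wrist_force: [1.0, 0.2, -0.4]
width: 0.5
finger_force: 0.0
```

Emit:
servo_tool:
  increments:
    - [[0, 0, 0, -0.018, -0.013, 0.03, 0.5], [0, 0, -0.08, -0.035, -0.025, 0.055, 0.5], [0, 0, -0.08, -0.035, -0.025, 0.087, 0.5], [0, 0, -0.08, -0.035, -0.025, 0.087, 0.5], [0, 0, -0.08, -0.035, -0.025, 0.087, 0.5]]

```text
clock: 1.52
tcp_pos: [0.4981, 0.3582, 0.0987]
tool_rot: [-0.002, 0.028, 1.0, -0.001]
wrist_force: [0.1, 1.0, 0.5]
width: 0.498
finger_force: 0.0
```

```bash
python3 - <<'E'
from h import *
go(.503,.3535,.002,86.2)
im=cap('top','t1.png')[:,:,::-1];im2=cap('scene','s1.png')[:,:,::-1]
a=cv2.resize(im[120:240,95:255],(560,420),interpolation=cv2.INTER_CUBIC)
cv2.imwrite('pics/c4.png',a)
E
```

```text
1.5167 [0.4981 0.3582 0.0987] [-0.0023  0.0285  0.9996 -0.0011] [0.1 1.  0.5] 0.498 0.0 [-0.79  0.33  0.15  1.69 -0.05  1.12  0.89]
inc [-0.03 -0.05  0.11] [-0.0056 -0.0042  0.0967]
```

View pics/c4.png

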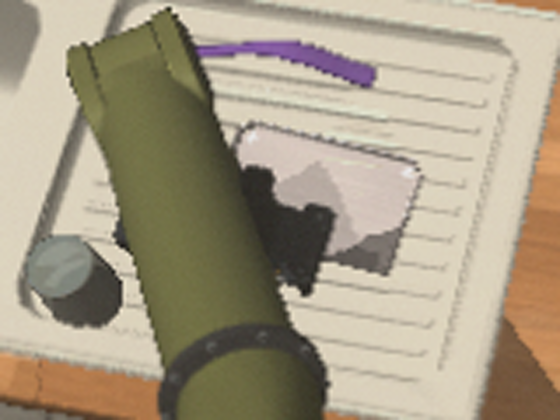

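The arm hides the handle, but the tray is undisturbed. Going down and closing.

Emit:
servo_tool:
  increments:
    - [[0, 0, 0.1, -0.0055, -0.004, 0.03, 0.5], [0, 0, 0.1, -0.0055, -0.004, 0.06, 0.5], [0, 0, 0.1, -0.0055, -0.004, 0.085, 0.5], [0, 0, 0.1, -0.0055, -0.004, 0.097, 0.5], [0, 0, 0.1, -0.0055, -0.004, 0.097, 0.5]]

```text
clock: 2.03
tcp_pos: [0.5042, 0.3537, 0.0024]
tool_rot: [-0.001, 0.033, 0.999, -0.001]
wrist_force: [-0.5, 0.1, -0.4]
width: 0.5
finger_force: 0.0
```

Emit:
servo_tool:
  increments:
    - [[0, 0, 0, 0, 0, 0, 0], [0, 0, 0, 0, 0, 0, 0], [0, 0, 0, 0, 0, 0, 0], [0, 0, 0, 0, 0, 0, 0], [0, 0, 0, 0, 0, 0, 0]]
  squeeze: 58

```text
clock: 2.45
tcp_pos: [0.5067, 0.354, 0.005]
tool_rot: [0.001, 0.034, 0.999, 0.001]
wrist_force: [0.2, 0.8, 0.4]
width: 0.203
finger_force: 0.4
```

```bash
python3 -c "
from h import *
go(.503,.3535,.002,86.2)"
```

```text
2.45 [0.5067 0.354  0.005 ] [9.000e-04 3.390e-02 9.994e-01 1.000e-03] [0.2 0.8 0.4] 0.203 0.3533678030362353 [-0.77  0.44  0.14  1.76 -0.08  0.95  0.91]
inc [ 0.02  0.02 -0.02] [ 0.0037 -0.0008  0.003 ]
```

Emit:
servo_tool:
  increments:
    - [[0, 0, 0, 0, 0, 0, 0], [0, 0, 0, 0, 0, 0, 0], [0, 0, 0, 0, 0, 0, 0], [0, 0, 0, 0, 0, 0, 0]]

```text
clock: 2.78
tcp_pos: [0.5064, 0.3538, 0.0044]
tool_rot: [0.001, 0.034, 0.999, 0.001]
wrist_force: [-1.2, 1.2, 5.2]
width: 0.178
finger_force: 57.9
```

Emit:
servo_tool:
  increments:
    - [[0, 0, 0, 0, 0, -0.015, 0], [0, 0, 0, 0, 0, -0.03, 0], [0, 0, 0, 0, 0, -0.045, 0], [0, 0, 0, 0, 0, -0.055, 0], [0, 0, 0, 0, 0, -0.055, 0]]

```text
clock: 3.2
tcp_pos: [0.5069, 0.3535, 0.0602]
tool_rot: [0.001, 0.034, 0.999, 0.001]
wrist_force: [0.4, 0.2, -0.7]
width: 0.178
finger_force: 57.9
```

```bash
python3 - <<'E'
from h import *
s=st()
im=cap('top','t2.png')[:,:,::-1];im2=cap('scene','s2.png')[:,:,::-1]
a=cv2.resize(im2[160:250,190:350],(800,450),interpolation=cv2.INTER_CUBIC)
cv2.imwrite('pics/c5.png',a)
E
```

```text
3.2 [0.5069 0.3535 0.0602] [1.000e-03 3.400e-02 9.994e-01 8.000e-04] [ 0.4  0.2 -0.7] 0.178 57.871744483709335 [-0.78  0.38  0.15  1.72 -0.06  1.05  0.9 ]
```

View pics/c5.png

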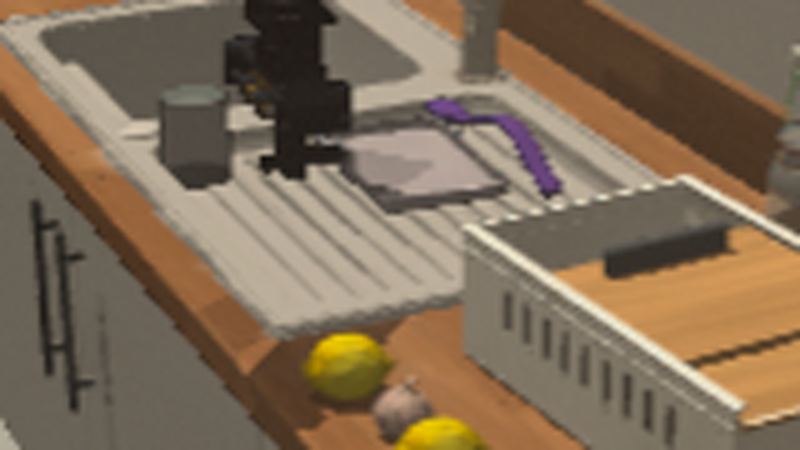

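The tray looks lifted off the drainer and gripped (pan at crop (345–505, 125–205)). Rotating it toward the bin's axis.

Emit:
servo_tool:
  increments:
    - [[0, 0, 1.2, -0.01, 0.005, -0.003, 0], [0, 0, 2.5, -0.02, 0.01, -0.006, 0], [0, 0, 3.8, -0.03, 0.015, -0.01, 0], [0, 0, 5.1, -0.04, 0.02, -0.01, 0], [0, 0, 6.4, -0.049, 0.023, -0.01, 0]]

```text
clock: 3.72
tcp_pos: [0.5562, 0.3728, 0.067]
tool_rot: [-0.001, 0.311, 0.951, -0.001]
wrist_force: [-0.0, -1.2, -1.8]
width: 0.178
finger_force: 57.9
```

Emit:
servo_tool:
  increments:
    - [[0, 0, 1.3, 0, 0, 0, 0], [0, 0, 2.6, 0, 0, 0, 0], [0, 0, 3.9, 0, 0, 0, 0], [0, 0, 5.2, 0, 0, 0, 0], [0, 0, 6.5, 0, 0, 0, 0]]

```text
clock: 4.13
tcp_pos: [0.5555, 0.3721, 0.0665]
tool_rot: [-0.0, 0.564, 0.826, -0.001]
wrist_force: [-0.2, 0.2, -1.7]
width: 0.176
finger_force: 57.9
```

Emit:
servo_tool:
  increments:
    - [[0, 0, 1.3, 0, 0, 0, 0], [0, 0, 2.6, 0, 0, 0, 0], [0, 0, 3.3, 0, 0, 0, 0], [0, 0, 3.3, 0, 0, 0, 0], [0, 0, 3.3, 0, 0, 0, 0]]

```text
clock: 4.55
tcp_pos: [0.5557, 0.3723, 0.0672]
tool_rot: [-0.0, 0.674, 0.739, -0.001]
wrist_force: [0.5, 0.3, -1.2]
width: 0.179
finger_force: 57.9
```

```bash
python3 - <<'E'
from h import *
go(.6374,.2457,.045,4.6)
E
```

```text
4.55 [0.5557 0.3723 0.0672] [-0.      0.6741  0.7386 -0.0011] [ 0.5  0.3 -1.2] 0.179 57.872230522334576 [-0.94  0.49  0.41  1.58 -0.21  1.11 -0.39]
inc [-0.02  0.02  0.13] [-0.1335  0.0699  0.0222]
```

Emit:
servo_tool:
  increments:
    - [[0, 0, 0.13, -0.025, 0.02, 0, 0], [0, 0, 0.13, -0.055, 0.04, 0, 0], [0, 0, 0.13, -0.085, 0.06, 0.0, 0], [0, 0, 0.13, -0.11, 0.07, 0.01, 0], [0, 0, 0.13, -0.133, 0.07, 0.02, 0]]

```text
clock: 4.97
tcp_pos: [0.6412, 0.2433, 0.0487]
tool_rot: [0.002, 0.679, 0.734, 0.001]
wrist_force: [0.4, -0.7, -2.4]
width: 0.179
finger_force: 57.9
```

Emit:
servo_tool:
  increments:
    - [[0, 0, 0, 0, 0, 0, 0], [0, 0, 0, 0, 0, 0, 0], [0, 0, 0, 0, 0, 0, 0]]

```text
clock: 5.22
tcp_pos: [0.6375, 0.2475, 0.0482]
tool_rot: [-0.001, 0.679, 0.735, 0.0]
wrist_force: [-0.2, 1.3, -1.6]
width: 0.178
finger_force: 57.9
```

```bash
python3 - <<'E'
from h import *
go(.6374,.2457,.034,4.6)
im=cap('top','t3.png')[:,:,::-1];im2=cap('scene','s3.png')[:,:,::-1]
a=cv2.resize(im[110:230,150:310],(480,360),interpolation=cv2.INTER_CUBIC)
b=cv2.resize(im2[170:270,210:330],(432,360),interpolation=cv2.INTER_CUBIC)[:,:320]
cv2.imwrite('pics/c6.png',np.hstack([a,b]))
s=read_state();t=np.array(s['tcp_pos']);ey=np.array([-.0802,.9968,0]);ex=np.array([.9968,.0802,0])
for l in [(-.104,-.187),(.104,-.187),(.104,-.057),(-.104,-.057)]:
    p=t+ex*l[0]+ey*l[1]+[0,0,-.0114+.014]
    print((w2px('top',p)-[150,110])*3, (w2px('scene',p)-[210,170])*3.6+[480,0])
E
```

```text
5.2167 [0.6375 0.2475 0.0482] [-7.000e-04  6.785e-01  7.346e-01  1.000e-04] [-0.2  1.3 -1.6] 0.178 57.87228075787425 [-0.73  0.55  0.44  1.56 -0.25  1.1  -0.15]
inc [-0.01 -0.01 -0.01] [-0.0018 -0.0002  0.0142]
[324.6 281.4] [735.96 169.2 ]
[344.4 120.9] [881.04 135.  ]
[237.  111.6] [826.32 102.24]
[212.1 271.2] [685.56 133.2 ]
```

View pics/c6.png

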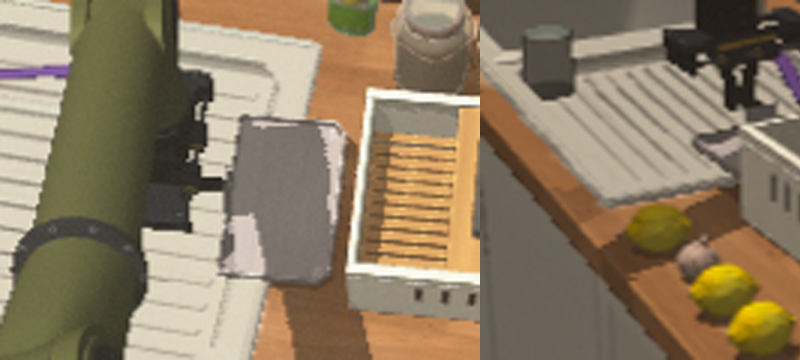

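Top view: the pan is level and square to the slot mouth (leading corners at crop (326,283) and (345,125)), sitting about 2 mm low in x relative to the bin. I'll correct that, lower, and insert slowly.

Emit:
servo_tool:
  increments:
    - [[0, 0, 0, 0, 0.0015, 0.008, 0], [0, 0, 0, 0, 0.0015, 0.016, 0], [0, 0, 0, 0, 0.0015, 0.016, 0], [0, 0, 0, -0.01, 0.0015, 0.016, 0], [0, 0, 0, -0.02, 0.0015, 0.016, 0]]

```text
clock: 5.73
tcp_pos: [0.6407, 0.2268, 0.0322]
tool_rot: [-0.0, 0.678, 0.735, -0.0]
wrist_force: [0.2, 0.4, -0.8]
width: 0.179
finger_force: 57.9
```

Emit:
servo_tool:
  increments:
    - [[0, 0, 0, -0.007, 0, 0, 0], [0, 0, 0, -0.014, 0, 0, 0], [0, 0, 0, -0.02, 0, 0, 0], [0, 0, 0, -0.02, 0, 0, 0]]

```text
clock: 6.07
tcp_pos: [0.6412, 0.2086, 0.0329]
tool_rot: [-0.002, 0.679, 0.734, 0.001]
wrist_force: [-3.5, 2.2, -0.9]
width: 0.179
finger_force: 57.9
```

```bash
python3 - <<'E'
from h import *
go(.6516,.0902,.0275,4.6)
E
```

```text
6.0667 [0.6412 0.2086 0.0329] [-2.200e-03  6.788e-01  7.343e-01  6.000e-04] [-3.5  2.2 -0.9] 0.179 57.9493897408247 [-0.69  0.54  0.44  1.59 -0.26  1.06 -0.09]
inc [-0.02 -0.05 -0.02] [-0.1188  0.0011  0.0049]
```

Emit:
servo_tool:
  increments:
    - [[0, 0, 0, -0.007, -0.0015, 0, 0], [0, 0, 0, -0.014, -0.0015, 0, 0], [0, 0, 0, -0.021, -0.0015, 0, 0], [0, 0, 0, -0.028, -0.0015, 0, 0], [0, 0, 0, -0.028, -0.0015, 0, 0]]

```text
clock: 6.48
tcp_pos: [0.6439, 0.1747, 0.0327]
tool_rot: [0.001, 0.68, 0.733, -0.001]
wrist_force: [0.3, -1.4, -2.1]
width: 0.175
finger_force: 57.9
```

Emit:
servo_tool:
  increments:
    - [[0, 0, 0, -0.007, 0, 0, 0], [0, 0, 0, -0.014, 0, 0, 0], [0, 0, 0, -0.021, 0, 0, 0], [0, 0, 0, -0.028, 0, 0.001, 0], [0, 0, 0, -0.028, 0, 0.001, 0]]

```text
clock: 6.9
tcp_pos: [0.6458, 0.1477, 0.0315]
tool_rot: [0.001, 0.68, 0.733, -0.001]
wrist_force: [-0.3, -1.1, -2.0]
width: 0.178
finger_force: 57.9
```

```bash
python3 - <<'E'
from h import *
go(.6516,.0902,.0275,4.6)
E
```

```text
6.9 [0.6458 0.1477 0.0315] [ 7.000e-04  6.799e-01  7.333e-01 -5.000e-04] [-0.3 -1.1 -2. ] 0.178 57.891197595745325 [-0.62  0.53  0.46  1.63 -0.26  1.05 -0.  ]
inc [ 0.    0.02 -0.06] [-0.0578  0.0014  0.0041]
```

Emit:
servo_tool:
  increments:
    - [[0, 0, 0, -0.008, 0, 0, 0], [0, 0, 0, -0.016, 0, 0, 0], [0, 0, 0, -0.024, 0, 0, 0], [0, 0, 0, -0.032, 0, 0.001, 0], [0, 0, 0, -0.04, 0, 0.001, 0]]

```text
clock: 7.32
tcp_pos: [0.6486, 0.1097, 0.0304]
tool_rot: [0.0, 0.679, 0.734, -0.0]
wrist_force: [-1.1, -0.1, -2.1]
width: 0.179
finger_force: 57.9
```

Emit:
servo_tool:
  increments:
    - [[0, 0, 0, -0.004, 0, 0.001, 0], [0, 0, 0, -0.008, 0, 0.002, 0], [0, 0, 0, -0.012, 0, 0.002, 0], [0, 0, 0, -0.015, 0, 0.002, 0], [0, 0, 0, -0.015, 0, 0.002, 0]]

```text
clock: 7.73
tcp_pos: [0.6499, 0.0951, 0.0286]
tool_rot: [0.0, 0.679, 0.734, -0.0]
wrist_force: [-0.6, -0.6, -2.3]
width: 0.179
finger_force: 57.9
```

Emit:
servo_tool:
  increments:
    - [[0, 0, 0, -0.002, 0, 0, 0], [0, 0, 0, -0.004, 0, 0, 0], [0, 0, 0, -0.004, 0, 0, 0]]

```text
clock: 7.98
tcp_pos: [0.6499, 0.0939, 0.0286]
tool_rot: [-0.001, 0.679, 0.735, 0.001]
wrist_force: [-0.7, 4.2, -1.7]
width: 0.176
finger_force: 57.9
```

```bash
python3 - <<'E'
from h import *
go(.6516,.0902,.0275,4.6)
E
```

```text
7.9833 [0.6499 0.0939 0.0286] [-0.0008  0.6786  0.7345  0.0008] [-0.7  4.2 -1.7] 0.176 57.91456438601017 [-0.55  0.52  0.47  1.65 -0.27  1.04  0.09]
inc [ 0.   -0.03 -0.01] [-0.0038  0.0014  0.0011]
```

Emit:
servo_tool:
  increments:
    - [[0, 0, 0, -0.003, 0, 0.001, 0], [0, 0, 0, -0.006, 0, 0.001, 0], [0, 0, 0, -0.006, 0, 0.001, 0]]

```text
clock: 8.23
tcp_pos: [0.6502, 0.094, 0.0281]
tool_rot: [-0.003, 0.677, 0.736, 0.003]
wrist_force: [-3.8, 12.2, 0.8]
width: 0.178
finger_force: 58.0
```

```bash
python3 - <<'E'
from h import *
go(.6516,.0902,.0275,4.6)
E
```

```text
8.2333 [0.6502 0.094  0.0281] [-0.0032  0.6775  0.7355  0.0032] [-3.8 12.2  0.8] 0.178 57.990468610078096 [-0.54  0.52  0.47  1.65 -0.27  1.04  0.1 ]
inc [ 0.   -0.1   0.02] [-0.0039  0.0011  0.0006]
```

The tray is firmly at the stop (12 N at y=0.094, as predicted). Releasing and rising.

Emit:
servo_tool:
  increments:
    - [[0, 0, 0, 0.006, 0, 0, 0], [0, 0, 0, 0.006, 0, 0, 0.5], [0, 0, 0, 0.006, 0, 0, 0.5], [0, 0, 0, 0.006, 0, 0, 0.5], [0, 0, 0, 0.006, 0, 0, 0.5]]

```text
clock: 8.65
tcp_pos: [0.6506, 0.0905, 0.0279]
tool_rot: [0.001, 0.679, 0.734, -0.0]
wrist_force: [0.0, 0.3, 0.7]
width: 0.396
finger_force: 0.0
```

Emit:
servo_tool:
  increments:
    - [[0, 0, 0, 0, 0, -0.03, 0.5], [0, 0, 0, 0, 0, -0.07, 0.5], [0, 0, 0, 0, 0, -0.11, 0.2], [0, 0, 0, 0, 0, -0.15, 0], [0, 0, 0, 0, 0, -0.18, 0]]

```text
clock: 9.07
tcp_pos: [0.6512, 0.0908, 0.2117]
tool_rot: [0.001, 0.68, 0.734, 0.002]
wrist_force: [1.2, 0.2, 0.8]
width: 0.353
finger_force: 0.0
```

Emit:
servo_tool:
  increments:
    - [[0, 0, 0, -0.035, 0, 0, 0], [0, 0, 0, -0.07, 0, 0, 0], [0, 0, 0, -0.11, 0, 0, 0], [0, 0, 0, -0.145, 0, 0, 0], [0, 0, 0, -0.145, 0, 0, 0]]

```text
clock: 9.48
tcp_pos: [0.6604, -0.0656, 0.2085]
tool_rot: [0.003, 0.684, 0.729, -0.002]
wrist_force: [-0.7, -2.1, -0.1]
width: 0.027
finger_force: 0.0
```

```bash
python3 - <<'E'
from h import *
go(.6618,-.0578,.121,4.6)
im=cap('top','t4.png')[:,:,::-1];im2=cap('scene','s4.png')[:,:,::-1]
a=cv2.resize(im[110:280,220:400],(444,420),interpolation=cv2.INTER_CUBIC)
b=cv2.resize(im2[160:280,220:320],(350,420),interpolation=cv2.INTER_CUBIC)
cv2.imwrite('pics/c7.png',np.hstack([a,b]))
E
```

```text
9.4833 [ 0.6604 -0.0656  0.2085] [ 0.003   0.6841  0.7294 -0.0024] [-0.7 -2.1 -0.1] 0.027 0.0 [-0.39  0.39  0.58  1.46 -0.21  1.36  0.27]
inc [ 0.01  0.09 -0.19] [0.0084 0.0019 0.0874]
```

View pics/c7.png

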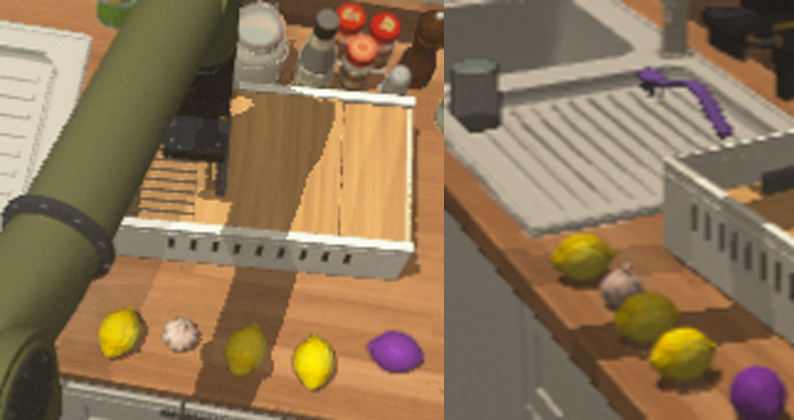

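The tray is gone from the drainer, and the lemons and garlic are unmoved (crop (120,332), (180,333), (245,350), (315,362)). Pushing the hatch bar open.

Emit:
servo_tool:
  increments:
    - [[0, 0, -0.19, 0.008, 0.002, 0.03, 0], [0, 0, -0.19, 0.008, 0.002, 0.06, 0], [0, 0, -0.19, 0.008, 0.002, 0.085, 0], [0, 0, -0.19, 0.008, 0.002, 0.085, 0], [0, 0, -0.19, 0.008, 0.002, 0.085, 0]]

```text
clock: 10.0
tcp_pos: [0.6618, -0.0427, 0.1214]
tool_rot: [-0.001, 0.672, 0.74, -0.001]
wrist_force: [0.0, 0.7, 1.0]
width: 0.006
finger_force: 0.0
```

Emit:
servo_tool:
  increments:
    - [[0, 0, 0, -0.015, 0, 0, 0], [0, 0, 0, -0.03, 0, 0, 0], [0, 0, 0, -0.045, 0, 0, 0], [0, 0, 0, -0.06, 0, 0, 0], [0, 0, 0, -0.075, 0, 0, 0]]

```text
clock: 10.42
tcp_pos: [0.6707, -0.1203, 0.1242]
tool_rot: [0.0, 0.673, 0.74, 0.001]
wrist_force: [-0.6, 4.7, 2.9]
width: 0.004
finger_force: 2.0
```

Emit:
servo_tool:
  increments:
    - [[0, 0, 0, -0.01, 0, 0, 0], [0, 0, 0, -0.02, 0, 0, 0], [0, 0, 0, -0.03, 0, 0, 0], [0, 0, 0, -0.037, 0, 0, 0], [0, 0, 0, -0.04, 0, 0, 0]]

```text
clock: 10.83
tcp_pos: [0.6734, -0.1608, 0.1224]
tool_rot: [0.0, 0.673, 0.739, -0.0]
wrist_force: [-1.2, 1.8, 2.2]
width: 0.006
finger_force: 1.3
```

```bash
python3 - <<'E'
from h import *
go(.6709,-.1699,.121,4.6)
E
```

```text
10.8333 [ 0.6734 -0.1608  0.1224] [ 3.000e-04  6.734e-01  7.392e-01 -4.000e-04] [-1.2  1.8  2.2] 0.006 1.3102836906909943 [-0.22  0.51  0.57  1.47 -0.29  1.24  0.48]
inc [-0.    0.01  0.15] [-0.0088 -0.0033  0.0014]
```

Need about 10 mm more.

Emit:
servo_tool:
  increments:
    - [[0, 0, 0, -0.005, 0, 0, 0], [0, 0, 0, -0.01, 0, 0, 0], [0, 0, 0, -0.014, 0, 0, 0], [0, 0, 0, -0.018, 0, 0, 0], [0, 0, 0, -0.018, 0, 0, 0]]

```text
clock: 11.25
tcp_pos: [0.6739, -0.1658, 0.1222]
tool_rot: [-0.008, 0.671, 0.742, 0.004]
wrist_force: [-8.1, 18.2, 10.7]
width: 0.007
finger_force: 9.8
```

```bash
python3 - <<'E'
from h import *
go(.6709,-.1699,.121,4.6)
E
```

```text
11.25 [ 0.6739 -0.1658  0.1222] [-0.0079  0.6705  0.7419  0.0035] [-8.1 18.2 10.7] 0.007 9.752879217267036 [-0.19  0.53  0.57  1.46 -0.3   1.25  0.51]
inc [-0.06 -0.19  0.24] [-0.0038 -0.0034  0.0011]
```

Hatch is at its end stop. Backing off, rising, then over to the garlic.

Emit:
servo_tool:
  increments:
    - [[0, 0, 0, 0.02, 0, -0.01, 0], [0, 0, 0, 0.03, 0, -0.04, 0.3], [0, 0, 0, 0.03, 0, -0.08, 0.8], [0, 0, 0, 0.03, -0.02, -0.09, 0.8], [0, 0, 0, 0.04, -0.05, -0.09, 0.8]]

```text
clock: 11.67
tcp_pos: [0.6245, -0.1453, 0.2163]
tool_rot: [0.005, 0.673, 0.739, 0.0]
wrist_force: [0.1, -1.0, 0.7]
width: 0.224
finger_force: 0.0
```

Emit:
servo_tool:
  increments:
    - [[0, 0, 0, 0.015, -0.03, 0, 0.8], [0, 0, 0, 0.03, -0.065, 0, 0.8], [0, 0, 0, 0.04, -0.1, 0, 0.8], [0, 0, 0, 0.05, -0.14, 0, 0.8], [0, 0, 0, 0.05, -0.18, 0, 0.8]]

```text
clock: 12.08
tcp_pos: [0.4359, -0.1081, 0.2117]
tool_rot: [0.0, 0.672, 0.741, -0.001]
wrist_force: [-0.2, -0.4, 1.5]
width: 0.605
finger_force: 0.0
```

Emit:
servo_tool:
  increments:
    - [[0, 0, 0, 0, 0, 0.03, 0.8], [0, 0, 0, 0, 0, 0.06, 0.8], [0, 0, 0, 0, 0, 0.06, 0.8], [0, 0, 0, 0, 0, 0.06, 0.8]]

```text
clock: 12.42
tcp_pos: [0.4365, -0.1096, 0.1519]
tool_rot: [-0.001, 0.673, 0.74, -0.001]
wrist_force: [0.9, 0.3, -0.1]
width: 0.791
finger_force: 0.0
```

```bash
python3 - <<'E'
from h import *
go(.4323,-.0867,.008,4.6)
im=cap('top','t5.png')[:,:,::-1]
im2=cap('scene','s5.png')[:,:,::-1]
a=cv2.resize(im[130:290,240:440],(500,400),interpolation=cv2.INTER_CUBIC)
b=cv2.resize(im2[200:300,240:315],(300,400),interpolation=cv2.INTER_CUBIC)
cv2.imwrite('pics/c8.png',np.hstack([a,b]))
E
```

```text
12.4167 [ 0.4365 -0.1096  0.1519] [-7.000e-04  6.731e-01  7.395e-01 -1.300e-03] [ 0.9  0.3 -0.1] 0.791 0.0 [-0.43 -0.09  0.6   2.03  0.05  1.18  0.24]
inc [-0.03  0.01  0.16] [ 0.0233 -0.0016  0.1438]
```

View pics/c8.png

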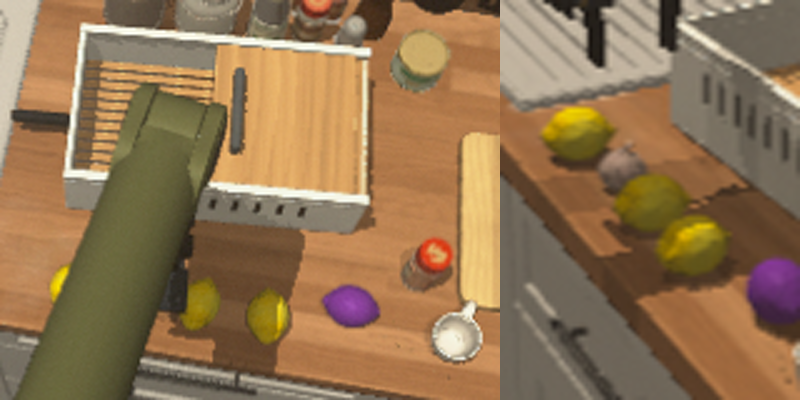

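The hatch is fully open (bar at crop (238,110)), the tray's handle sticks out at left (40,118), and the garlic is still in place. Descending on the garlic.

Emit:
servo_tool:
  increments:
    - [[0, 0, 0.16, 0.012, -0.001, 0.02, 0.8], [0, 0, 0.16, 0.023, -0.0015, 0.05, 0.8], [0, 0, 0.16, 0.023, -0.0015, 0.085, 0.8], [0, 0, 0.16, 0.023, -0.0015, 0.12, 0.8], [0, 0, 0.16, 0.023, -0.0015, 0.143, 0.8]]

```text
clock: 12.93
tcp_pos: [0.4344, -0.0863, 0.0081]
tool_rot: [0.0, 0.678, 0.735, -0.001]
wrist_force: [-0.1, 0.7, 0.4]
width: 0.796
finger_force: 0.0
```

Emit:
servo_tool:
  increments:
    - [[0, 0, 0, 0, 0, 0, 0.3], [0, 0, 0, 0, 0, 0, 0.3], [0, 0, 0, 0, 0, 0, 0.3], [0, 0, 0, 0, 0, 0, 0.3], [0, 0, 0, 0, 0, 0, 0.3]]
  squeeze: 12

```text
clock: 13.35
tcp_pos: [0.4363, -0.0863, 0.0115]
tool_rot: [0.001, 0.678, 0.735, 0.002]
wrist_force: [0.3, 0.3, 3.8]
width: 0.539
finger_force: 12.0
```

```bash
python3 - <<'E'
from h import *
go(.4323,-.0867,.008,4.6)
E
```

```text
13.35 [ 0.4363 -0.0863  0.0115] [0.0015 0.678  0.7351 0.0016] [0.3 0.3 3.8] 0.539 12.002052403986454 [-0.43  0.12  0.6   2.18 -0.09  0.86  0.3 ]
inc [ 0.05 -0.    0.01] [-0.0001 -0.004   0.0035]
```

Emit:
servo_tool:
  increments:
    - [[0, 0, 0, 0, 0, -0.03, 0.3], [0, 0, 0, 0, 0, -0.07, 0.3], [0, 0, 0, 0, 0, -0.11, 0.3], [0, 0, 0, 0, 0, -0.15, 0.3], [0, 0, 0, 0, 0.02, -0.17, 0.3]]

```text
clock: 13.77
tcp_pos: [0.4544, -0.0856, 0.1858]
tool_rot: [0.002, 0.679, 0.734, 0.004]
wrist_force: [0.7, -0.9, -0.6]
width: 0.537
finger_force: 12.0
```

Emit:
servo_tool:
  increments:
    - [[0, 0, 0, 0, 0.035, 0, 0.3], [0, 0, 0, -0.01, 0.075, 0, 0.3], [0, 0, 0, -0.02, 0.115, 0, 0.3], [0, 0, 0, -0.03, 0.155, 0, 0.3], [0, 0, 0, -0.038, 0.195, 0, 0.3]]

```text
clock: 14.18
tcp_pos: [0.6538, -0.1069, 0.1809]
tool_rot: [0.001, 0.678, 0.735, 0.001]
wrist_force: [-1.2, -0.6, 0.5]
width: 0.538
finger_force: 12.0
```

Emit:
servo_tool:
  increments:
    - [[0, 0, 0, 0, 0.03, 0, 0.3], [0, 0, 0, 0, 0.058, 0, 0.3], [0, 0, 0, 0, 0.058, 0, 0.3], [0, 0, 0, 0, 0.058, 0, 0.3]]

```text
clock: 14.52
tcp_pos: [0.7101, -0.1016, 0.1792]
tool_rot: [0.0, 0.678, 0.735, -0.001]
wrist_force: [0.3, 1.4, -0.4]
width: 0.533
finger_force: 12.0
```

```bash
python3 - <<'E'
from h import *
go(.7155,-.1017,.062,4.6)
E
```

```text
14.5167 [ 0.7101 -0.1016  0.1792] [ 0.000e+00  6.775e-01  7.355e-01 -5.000e-04] [ 0.3  1.4 -0.4] 0.533 11.999947680160403 [-0.3   0.54  0.61  1.33 -0.3   1.36  0.38]
inc [-0.01  0.01  0.02] [-0.0005  0.0055  0.1172]
```

Emit:
servo_tool:
  increments:
    - [[0, 0, 0, 0, 0.003, 0.04, 0.3], [0, 0, 0, 0, 0.003, 0.08, 0.3], [0, 0, 0, 0, 0.003, 0.117, 0.3], [0, 0, 0, 0, 0.003, 0.117, 0.3], [0, 0, 0, 0, 0.003, 0.117, 0.3]]

```text
clock: 14.93
tcp_pos: [0.7102, -0.1016, 0.0621]
tool_rot: [-0.002, 0.678, 0.735, -0.001]
wrist_force: [-0.0, 0.6, 1.6]
width: 0.537
finger_force: 12.0
```

Emit:
servo_tool:
  increments:
    - [[0, 0, 0, 0, 0, 0, 0.68], [0, 0, 0, 0, 0, 0, 0.68], [0, 0, 0, 0, 0, 0, 0.68], [0, 0, 0, 0, 0, -0.03, 0.68], [0, 0, 0, 0, 0, -0.07, 0.68]]

```text
clock: 15.35
tcp_pos: [0.7102, -0.1012, 0.1311]
tool_rot: [-0.002, 0.678, 0.735, -0.002]
wrist_force: [1.1, 0.6, -0.0]
width: 0.674
finger_force: 0.0
```

Emit:
servo_tool:
  increments:
    - [[0, 0, 0, 0, -0.01, -0.04, 0.68], [0, 0, 0, 0.01, -0.05, -0.05, 0.8], [0, 0, -1.3, 0.02, -0.09, -0.05, 0.8], [0, 0, -2.6, 0.03, -0.13, -0.05, 0.8], [0, 0, -3.9, 0.05, -0.17, -0.05, 0.8]]

```text
clock: 15.77
tcp_pos: [0.5403, -0.0692, 0.1845]
tool_rot: [0.002, 0.543, 0.84, 0.001]
wrist_force: [0.3, 1.0, 0.7]
width: 0.791
finger_force: 0.0
```

Emit:
servo_tool:
  increments:
    - [[0, 0, -1.3, 0, 0, 0, 0.8], [0, 0, -2.6, 0, 0, 0, 0.8], [0, 0, -3.9, 0, 0, 0, 0.8], [0, 0, -5.2, 0, 0, 0, 0.8], [0, 0, -6.5, 0, 0, 0, 0.8]]

```text
clock: 16.18
tcp_pos: [0.5423, -0.0672, 0.1848]
tool_rot: [0.002, 0.285, 0.959, 0.001]
wrist_force: [-0.1, 0.3, 0.8]
width: 0.801
finger_force: 0.0
```

Emit:
servo_tool:
  increments:
    - [[0, 0, -1.3, 0, 0, 0, 0.8], [0, 0, -2.6, 0, 0, 0, 0.8], [0, 0, -3.8, 0, 0, 0, 0.8], [0, 0, -3.8, 0, 0, 0, 0.8]]

```text
clock: 16.52
tcp_pos: [0.5424, -0.0674, 0.1845]
tool_rot: [0.002, 0.124, 0.992, 0.0]
wrist_force: [-1.0, 0.8, 0.3]
width: 0.8
finger_force: 0.0
```

```bash
python3 - <<'E'
from h import *
go(.4217,-.0038,.10,75.6)
E
```

```text
16.5167 [ 0.5424 -0.0674  0.1845] [1.600e-03 1.243e-01 9.922e-01 5.000e-04] [-1.   0.8  0.3] 0.8 0.0 [-0.41  0.13  0.53  1.78 -0.07  1.25  1.46]
inc [0.02 0.04 0.02] [0.1329 0.0317 0.0841]
```

Emit:
servo_tool:
  increments:
    - [[0, 0, 0, 0.035, 0.01, 0, 0.8], [0, 0, 0, 0.07, 0.02, 0.0, 0.8], [0, 0, 0, 0.105, 0.03, 0.02, 0.8], [0, 0, 0, 0.133, 0.032, 0.05, 0.8], [0, 0, 0, 0.133, 0.032, 0.084, 0.8]]

```text
clock: 16.93
tcp_pos: [0.4183, -0.0001, 0.0996]
tool_rot: [0.001, 0.125, 0.992, 0.003]
wrist_force: [2.3, -0.4, -0.7]
width: 0.801
finger_force: 0.0
```

Emit:
servo_tool:
  increments:
    - [[0, 0, 0, 0, 0, 0, 0.8], [0, 0, 0, 0, 0, 0, 0.8]]

```text
clock: 17.1
tcp_pos: [0.4205, -0.0032, 0.099]
tool_rot: [-0.0, 0.126, 0.992, -0.0]
wrist_force: [1.1, -0.3, 0.8]
width: 0.801
finger_force: 0.0
```

```bash
python3 - <<'E'
from h import *
go(.4217,-.0038,.009,75.6)
im=cap('scene','s6.png')[:,:,::-1]
im2=cap('top','t6.png')[:,:,::-1]
a=cv2.resize(im[190:310,220:340],(400,400),interpolation=cv2.INTER_CUBIC)
b=cv2.resize(im2[130:230,250:350],(400,400),interpolation=cv2.INTER_CUBIC)
cv2.imwrite('pics/c9.png',np.hstack([a,b]))
E
```

```text
17.1 [ 0.4205 -0.0032  0.099 ] [-3.000e-04  1.265e-01  9.920e-01 -1.000e-04] [ 1.1 -0.3  0.8] 0.801 0.0 [-0.51 -0.09  0.44  2.15  0.04  1.07  1.23]
inc [-0.   -0.01 -0.03] [-0.0014 -0.0002  0.09  ]
```

View pics/c9.png

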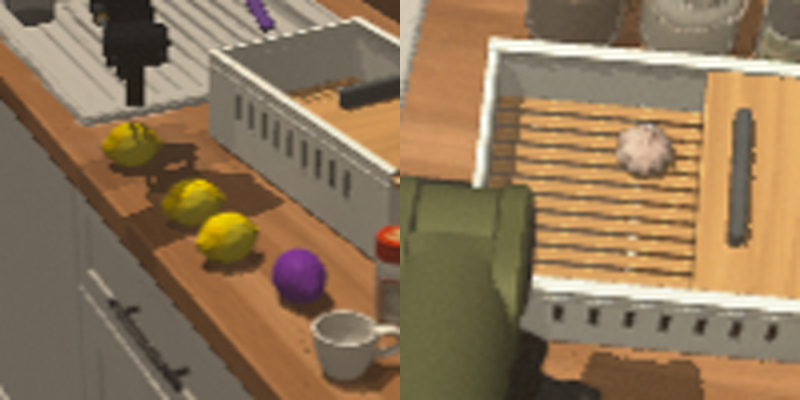

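The garlic is in the bin (right panel, 645,148), and the gripper is over lemon A. Descend and grip.

Emit:
servo_tool:
  increments:
    - [[0, 0, 0, -0.001, 0, 0.025, 0.8], [0, 0, 0, -0.001, 0, 0.055, 0.8], [0, 0, 0, -0.001, 0, 0.08, 0.8], [0, 0, 0, -0.001, 0, 0.09, 0.8], [0, 0, 0, -0.001, 0, 0.09, 0.8]]

```text
clock: 17.62
tcp_pos: [0.4218, -0.0036, 0.008]
tool_rot: [-0.001, 0.126, 0.992, -0.001]
wrist_force: [-0.3, -0.4, 0.5]
width: 0.801
finger_force: 0.0
```

Emit:
servo_tool:
  increments:
    - [[0, 0, 0, 0, 0, 0, 0.4], [0, 0, 0, 0, 0, 0, 0.4], [0, 0, 0, 0, 0, 0, 0.4], [0, 0, 0, 0, 0, 0, 0.4], [0, 0, 0, 0, 0, 0, 0.4]]
  squeeze: 25

```text
clock: 18.03
tcp_pos: [0.4234, -0.003, 0.0101]
tool_rot: [0.002, 0.125, 0.992, 0.001]
wrist_force: [-0.1, -1.2, 6.3]
width: 0.612
finger_force: 25.0
```

Emit:
servo_tool:
  increments:
    - [[0, 0, 0, 0, 0, -0.03, 0.4], [0, 0, 0, 0, 0, -0.07, 0.4], [0, 0, 0, 0, 0, -0.11, 0.4], [0, 0, 0, 0, 0, -0.15, 0.4], [0, 0, 0, 0, 0, -0.175, 0.4]]

```text
clock: 18.45
tcp_pos: [0.4231, -0.003, 0.1881]
tool_rot: [0.003, 0.125, 0.992, 0.001]
wrist_force: [0.3, 0.8, -0.9]
width: 0.609
finger_force: 25.0
```

```bash
python3 - <<'E'
from h import *
c=np.array([.6705,-.1655]);ex=np.array([.9968,.0802]);ey=np.array([-.0802,.9968])
print([(c+a*ex+b*ey).round(4) for a,b in [(-.05,.062),(-.05,.138),(.05,.138)]])
go(*(c-.05*ex+.062*ey),.185,94.6)
E
```

```text
[array([ 0.6157, -0.1077]), array([ 0.6096, -0.032 ]), array([ 0.7093, -0.0239])]
18.45 [ 0.4231 -0.003   0.1881] [0.0027 0.1254 0.9921 0.0013] [ 0.3  0.8 -0.9] 0.609 24.98966384848245 [-0.53 -0.18  0.42  2.04  0.08  1.26  1.19]
inc [ 0.03  0.06 -3.8 ] [-0.2126 -0.0535  0.004 ]
```

Emit:
servo_tool:
  increments:
    - [[0, 0, -0.8, -0.03, -0.01, 0, 0.4], [0, 0, -1.6, -0.065, -0.02, 0, 0.4], [0, 0, -2.4, -0.1, -0.03, 0, 0.4], [0, 0, -3.2, -0.135, -0.04, 0, 0.4], [0, 0, -3.8, -0.17, -0.05, 0, 0.4]]

```text
clock: 18.87
tcp_pos: [0.5754, -0.0941, 0.1841]
tool_rot: [0.001, -0.042, 0.999, 0.0]
wrist_force: [0.2, 0.1, -0.7]
width: 0.608
finger_force: 25.0
```

Emit:
servo_tool:
  increments:
    - [[0, 0, 0, -0.02, 0, 0, 0.4], [0, 0, 0, -0.042, 0, 0, 0.4], [0, 0, 0, -0.042, 0, 0.03, 0.4], [0, 0, 0, -0.042, 0, 0.06, 0.4], [0, 0, 0, -0.042, 0, 0.06, 0.4]]

```text
clock: 19.28
tcp_pos: [0.6118, -0.0893, 0.1176]
tool_rot: [-0.005, -0.04, 0.999, 0.0]
wrist_force: [-2.3, 0.7, -1.2]
width: 0.61
finger_force: 25.0
```

```bash
python3 - <<'E'
from h import *
go(.6157,-.1057,.078,94.6)
E
```

```text
19.2833 [ 0.6118 -0.0893  0.1176] [-5.300e-03 -4.050e-02  9.992e-01  4.000e-04] [-2.3  0.7 -1.2] 0.61 24.990151038364274 [-0.37  0.37  0.58  1.67 -0.21  1.18  1.92]
inc [ 0.02 -0.12  0.01] [-0.003  -0.0168  0.0395]
```

Emit:
servo_tool:
  increments:
    - [[0, 0, 0, -0.004, -0.016, 0, 0.4], [0, 0, 0, -0.004, -0.016, 0.02, 0.4], [0, 0, 0, -0.004, -0.016, 0.04, 0.4], [0, 0, 0, -0.004, -0.016, 0.04, 0.4]]

```text
clock: 19.62
tcp_pos: [0.6188, -0.1054, 0.0814]
tool_rot: [-0.003, -0.04, 0.999, 0.001]
wrist_force: [-0.7, 0.6, -2.2]
width: 0.61
finger_force: 25.0
```

Emit:
servo_tool:
  increments:
    - [[0, 0, 0, 0, 0, 0, 0.72], [0, 0, 0, 0, 0, 0, 0.72], [0, 0, 0, 0, 0, 0, 0.72], [0, 0, 0, 0, 0, -0.03, 0.72], [0, 0, 0, 0, 0, -0.07, 0.72]]

```text
clock: 20.03
tcp_pos: [0.619, -0.1052, 0.1523]
tool_rot: [-0.003, -0.04, 0.999, 0.0]
wrist_force: [0.8, -0.1, -0.3]
width: 0.718
finger_force: 0.0
```

Emit:
servo_tool:
  increments:
    - [[0, 0, 0, 0, 0, -0.03, 0.8], [0, 0, 0, 0.04, -0.02, -0.03, 0.8], [0, 0, 0, 0.08, -0.05, -0.03, 0.8], [0, 0, 0, 0.12, -0.07, -0.03, 0.8], [0, 0, 0, 0.16, -0.08, -0.03, 0.8]]

```text
clock: 20.45
tcp_pos: [0.4799, -0.1961, 0.1853]
tool_rot: [0.002, -0.039, 0.999, -0.001]
wrist_force: [0.3, -0.5, 1.5]
width: 0.796
finger_force: 0.0
```

```bash
python3 - <<'E'
from h import *
go(.4275,-.1767,.1,76.9)
im=cap('scene','s7.png')[:,:,::-1]
im2=cap('top','t7.png')[:,:,::-1]
a=cv2.resize(im[190:310,220:340],(400,400),interpolation=cv2.INTER_CUBIC)
b=cv2.resize(im2[130:230,250:350],(400,400),interpolation=cv2.INTER_CUBIC)
cv2.imwrite('pics/c10.png',np.hstack([a,b]))
E
```

```text
20.45 [ 0.4799 -0.1961  0.1853] [ 1.600e-03 -3.950e-02  9.992e-01 -9.000e-04] [ 0.3 -0.5  1.5] 0.796 0.0 [-0.31  0.06  0.68  1.85 -0.04  1.24  2.03]
inc [-0.02  0.04  3.53] [0.051  0.0237 0.0851]
```

View pics/c10.png

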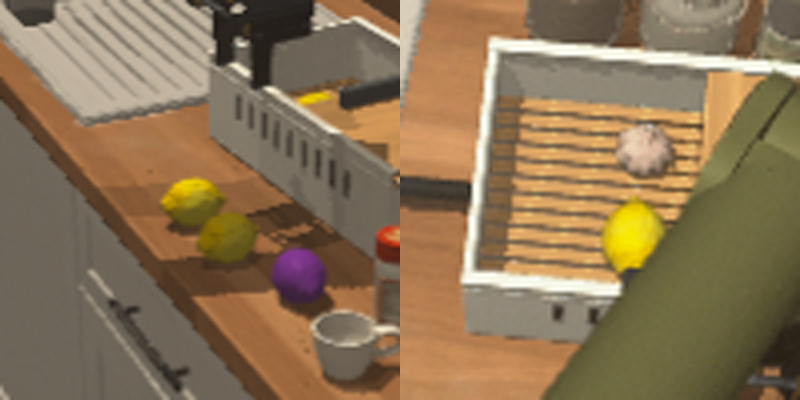

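Lemon A lies in the bin at (632,235), right panel. Lemon B is next.

Emit:
servo_tool:
  increments:
    - [[0, 0, 1.2, 0.02, 0.012, 0.01, 0.8], [0, 0, 2.4, 0.048, 0.024, 0.03, 0.8], [0, 0, 3.5, 0.048, 0.024, 0.06, 0.8], [0, 0, 3.5, 0.048, 0.024, 0.085, 0.8], [0, 0, 3.5, 0.048, 0.024, 0.085, 0.8]]

```text
clock: 20.97
tcp_pos: [0.4283, -0.1721, 0.0961]
tool_rot: [-0.002, 0.112, 0.994, 0.001]
wrist_force: [-1.5, 0.5, -0.3]
width: 0.802
finger_force: 0.0
```

Emit:
servo_tool:
  increments:
    - [[0, 0, 0, 0, 0, 0, 0.8], [0, 0, 0, 0, 0, 0, 0.8]]

```text
clock: 21.13
tcp_pos: [0.4324, -0.1739, 0.1004]
tool_rot: [0.001, 0.112, 0.994, -0.0]
wrist_force: [-0.7, -0.3, 0.0]
width: 0.802
finger_force: 0.0
```

```bash
python3 - <<'E'
from h import *
go(.4275,-.1767,.009,76.9)
E
```

```text
21.1333 [ 0.4324 -0.1739  0.1004] [ 1.300e-03  1.121e-01  9.937e-01 -2.000e-04] [-0.7 -0.3  0. ] 0.802 0.0 [-0.33  0.02  0.67  2.06 -0.01  1.06  1.69]
inc [-0.    0.03  0.05] [ 0.0044 -0.0038  0.0914]
```

Emit:
servo_tool:
  increments:
    - [[0, 0, 0, 0.004, -0.004, 0.025, 0.8], [0, 0, 0, 0.004, -0.004, 0.055, 0.8], [0, 0, 0, 0.004, -0.004, 0.08, 0.8], [0, 0, 0, 0.004, -0.004, 0.091, 0.8], [0, 0, 0, 0.004, -0.004, 0.091, 0.8]]

```text
clock: 21.55
tcp_pos: [0.4255, -0.1763, 0.0068]
tool_rot: [-0.001, 0.112, 0.994, -0.0]
wrist_force: [0.2, 0.8, 0.5]
width: 0.8
finger_force: 0.0
```

Emit:
servo_tool:
  increments:
    - [[0, 0, 0, 0, 0, 0, 0.4], [0, 0, 0, 0, 0, 0, 0.4], [0, 0, 0, 0, 0, 0, 0.4], [0, 0, 0, 0, 0, 0, 0.4], [0, 0, 0, 0, 0, 0, 0.4]]
  squeeze: 25

```text
clock: 21.97
tcp_pos: [0.4276, -0.1768, 0.0091]
tool_rot: [0.002, 0.112, 0.994, 0.0]
wrist_force: [-1.2, -0.6, 6.8]
width: 0.608
finger_force: 25.0
```

Emit:
servo_tool:
  increments:
    - [[0, 0, 0, 0, 0, -0.03, 0.4], [0, 0, 0, 0, 0, -0.07, 0.4], [0, 0, 0, 0, 0, -0.11, 0.4], [0, 0, 0, 0, 0, -0.15, 0.4], [0, 0, 0, 0, 0, -0.175, 0.4]]

```text
clock: 22.38
tcp_pos: [0.4271, -0.177, 0.1868]
tool_rot: [0.003, 0.112, 0.994, 0.0]
wrist_force: [0.6, -0.2, -0.6]
width: 0.607
finger_force: 24.9
```

```bash
python3 - <<'E'
from h import *
c=np.array([.6705,-.1655]);ex=np.array([.9968,.0802]);ey=np.array([-.0802,.9968])
for u,v,z in [(632,235,.075),(645,148,.07)]:
    p=px2w('top',250+(u-400)/4,130+v/4,z)[:2]-c;print((p@ex).round(3),(p@ey).round(3))
go(*(c+.045*ex+.14*ey),.185,94.6)
E
```

```text
-0.041 0.064
0.045 0.059
22.3833 [ 0.4271 -0.177   0.1868] [2.700e-03 1.125e-01 9.936e-01 4.000e-04] [ 0.6 -0.2 -0.6] 0.607 24.927919128550116 [-0.36 -0.11  0.66  1.97  0.07  1.25  1.63]
inc [ 0.01  0.06 -3.5 ] [-0.2354  0.2127  0.0034]
```

Emit:
servo_tool:
  increments:
    - [[0, 0, -0.7, -0.025, 0.022, 0, 0.4], [0, 0, -1.4, -0.05, 0.045, 0, 0.4], [0, 0, -2.1, -0.078, 0.07, 0, 0.4], [0, 0, -2.8, -0.105, 0.095, 0, 0.4], [0, 0, -3.5, -0.133, 0.12, 0, 0.4]]

```text
clock: 22.8
tcp_pos: [0.5835, -0.0877, 0.1828]
tool_rot: [0.0, -0.042, 0.999, 0.0]
wrist_force: [0.6, 0.1, 0.8]
width: 0.611
finger_force: 24.9
```

Emit:
servo_tool:
  increments:
    - [[0, 0, 0, 0, 0, 0, 0.4]]

```text
clock: 22.88
tcp_pos: [0.5876, -0.082, 0.1811]
tool_rot: [0.001, -0.046, 0.999, 0.0]
wrist_force: [-0.2, 2.6, -1.9]
width: 0.613
finger_force: 24.9
```

```bash
python3 - <<'E'
from h import *
go(.7041,-.0223,.185,94.6)
E
```

```text
22.8833 [ 0.5876 -0.082   0.1811] [ 7.000e-04 -4.590e-02  9.989e-01  4.000e-04] [-0.2  2.6 -1.9] 0.613 24.92793449725653 [-0.42  0.25  0.6   1.68 -0.15  1.26  1.88]
inc [0.01 0.02 0.13] [-0.1215  0.0487 -0.0037]
```

Emit:
servo_tool:
  increments:
    - [[0, 0, 0.1, -0.03, 0.012, 0, 0.4], [0, 0, 0.1, -0.065, 0.025, 0, 0.4], [0, 0, 0.1, -0.1, 0.04, 0, 0.4], [0, 0, 0.1, -0.12, 0.047, 0, 0.4], [0, 0, 0.1, -0.12, 0.047, 0, 0.4]]

```text
clock: 23.3
tcp_pos: [0.7012, -0.0275, 0.1809]
tool_rot: [0.0, -0.039, 0.999, 0.001]
wrist_force: [-0.0, 1.4, -0.9]
width: 0.612
finger_force: 24.9
```

Emit:
servo_tool:
  increments:
    - [[0, 0, 0, 0, 0, 0.03, 0.4], [0, 0, 0, 0, 0, 0.06, 0.4], [0, 0, 0, 0, 0, 0.08, 0.4], [0, 0, 0, 0, 0, 0.08, 0.4]]

```text
clock: 23.63
tcp_pos: [0.6938, -0.0325, 0.0971]
tool_rot: [-0.005, -0.036, 0.999, 0.0]
wrist_force: [-1.4, 0.6, -1.4]
width: 0.609
finger_force: 24.9
```

```bash
python3 - <<'E'
from h import *
go(.7041,-.0223,.064,94.6)
E
```

```text
23.6333 [ 0.6938 -0.0325  0.0971] [-5.000e-03 -3.550e-02  9.994e-01  1.000e-04] [-1.4  0.6 -1.4] 0.609 24.92761806966371 [-0.38  0.54  0.54  1.48 -0.29  1.21  1.85]
inc [ 0.01 -0.11 -0.11] [-0.0113  0.0095  0.0329]
```

Emit:
servo_tool:
  increments:
    - [[0, 0, 0, -0.01, 0.0085, 0, 0.4], [0, 0, 0, -0.01, 0.0085, 0.015, 0.4], [0, 0, 0, -0.01, 0.0085, 0.033, 0.4], [0, 0, 0, -0.01, 0.0085, 0.033, 0.4]]

```text
clock: 23.97
tcp_pos: [0.7051, -0.0231, 0.0664]
tool_rot: [-0.003, -0.036, 0.999, 0.0]
wrist_force: [-1.3, 0.1, -2.5]
width: 0.613
finger_force: 24.9
```

Emit:
servo_tool:
  increments:
    - [[0, 0, 0, 0, 0, 0, 0.72], [0, 0, 0, 0, 0, 0, 0.72], [0, 0, 0, 0, 0, 0, 0.72], [0, 0, 0, 0, 0, -0.03, 0.72], [0, 0, 0, 0, 0, -0.07, 0.72]]

```text
clock: 24.38
tcp_pos: [0.7052, -0.0231, 0.1374]
tool_rot: [-0.003, -0.036, 0.999, 0.0]
wrist_force: [0.1, -0.5, -0.2]
width: 0.712
finger_force: 0.0
```

Emit:
servo_tool:
  increments:
    - [[0, 0, 0, 0, 0, -0.03, 0.8], [0, 0, 0, 0.03, -0.02, -0.05, 0.8], [0, 0, 0, 0.06, -0.04, -0.05, 0.8], [0, 0, 0, 0.09, -0.06, -0.05, 0.8], [0, 0, 0, 0.12, -0.08, -0.05, 0.8]]

```text
clock: 24.8
tcp_pos: [0.5931, -0.1133, 0.1915]
tool_rot: [0.002, -0.036, 0.999, -0.0]
wrist_force: [0.6, -1.1, 0.3]
width: 0.8
finger_force: 0.0
```

Emit:
servo_tool:
  increments:
    - [[0, 0, 0, 0.03, -0.03, 0, 0.8], [0, 0, 0, 0.06, -0.055, 0, 0.8], [0, 0, 0, 0.09, -0.08, 0, 0.8], [0, 0, 0, 0.11, -0.105, 0, 0.8], [0, 0, 0, 0.12, -0.13, 0, 0.8]]

```text
clock: 25.22
tcp_pos: [0.4807, -0.2524, 0.1913]
tool_rot: [0.001, -0.035, 0.999, 0.001]
wrist_force: [0.9, -0.2, 0.4]
width: 0.8
finger_force: 0.0
```

```bash
python3 - <<'E'
from h import *
im2=cap('top','t8.png')[:,:,::-1]
go(.4275,-.2700,.1,92.9)
im=cap('scene','s8.png')[:,:,::-1]
a=cv2.resize(im[190:310,220:340],(400,400),interpolation=cv2.INTER_CUBIC)
b=cv2.resize(im2[130:230,250:350],(400,400),interpolation=cv2.INTER_CUBIC)
cv2.imwrite('pics/c11.png',np.hstack([a,b]))
E
```

```text
25.2667 [ 0.4792 -0.2588  0.1917] [ 0.0015 -0.0313  0.9995 -0.0016] [-2.  -4.7 -0.3] 0.8 0.0 [-0.24  0.13  0.74  1.78 -0.09  1.26  2.16]
inc [-0.04  0.03  0.14] [ 0.0525 -0.0077  0.0916]
```

View pics/c11.png

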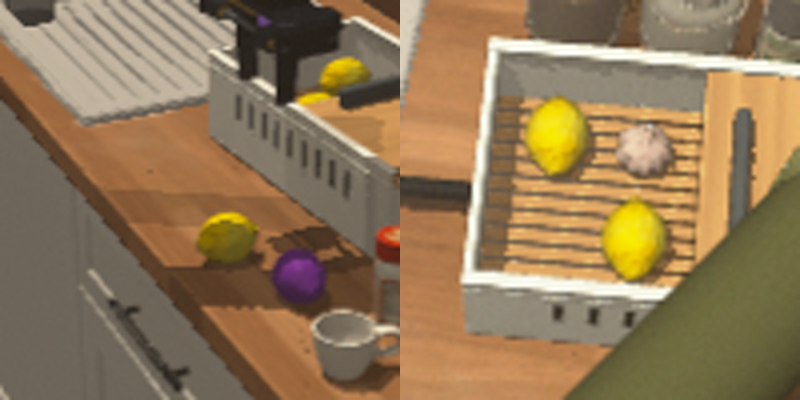

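Lemon B lies in the bin at (557,135). Only lemon C (yellow) and the purple decoy remain outside. Taking lemon C.

Emit:
servo_tool:
  increments:
    - [[0, 0, 0.2, 0.025, -0.004, 0, 0.8], [0, 0, 0.2, 0.05, -0.008, 0.03, 0.8], [0, 0, 0.2, 0.051, -0.008, 0.06, 0.8], [0, 0, 0.2, 0.051, -0.008, 0.09, 0.8], [0, 0, 0.2, 0.051, -0.008, 0.09, 0.8]]

```text
clock: 25.73
tcp_pos: [0.4299, -0.2596, 0.0958]
tool_rot: [-0.003, -0.027, 1.0, 0.002]
wrist_force: [-1.5, 1.9, -0.6]
width: 0.799
finger_force: 0.0
```

Emit:
servo_tool:
  increments:
    - [[0, 0, 0, 0, 0, 0, 0.8], [0, 0, 0, 0, 0, 0, 0.8]]

```text
clock: 25.9
tcp_pos: [0.4346, -0.2621, 0.1015]
tool_rot: [0.001, -0.027, 1.0, -0.001]
wrist_force: [0.2, 0.0, -0.2]
width: 0.797
finger_force: 0.0
```

```bash
python3 - <<'E'
from h import *
go(.4275,-.2702,.009,92.9)
E
```

```text
25.9 [ 0.4346 -0.2621  0.1015] [ 1.300e-03 -2.750e-02  9.996e-01 -6.000e-04] [ 0.2  0.  -0.2] 0.797 0.0 [-0.21  0.13  0.75  1.97 -0.1   1.07  2.21]
inc [-0.01  0.03  0.05] [ 0.0077 -0.0076  0.0925]
```

Emit:
servo_tool:
  increments:
    - [[0, 0, 0, 0.007, -0.0075, 0.025, 0.8], [0, 0, 0, 0.007, -0.0075, 0.055, 0.8], [0, 0, 0, 0.007, -0.0075, 0.08, 0.8], [0, 0, 0, 0.007, -0.0075, 0.091, 0.8], [0, 0, 0, 0.007, -0.0075, 0.091, 0.8]]

```text
clock: 26.32
tcp_pos: [0.4263, -0.269, 0.008]
tool_rot: [-0.001, -0.028, 1.0, 0.0]
wrist_force: [0.3, 0.2, -0.5]
width: 0.8
finger_force: 0.0
```

Emit:
servo_tool:
  increments:
    - [[0, 0, 0, 0, 0, 0, 0.4], [0, 0, 0, 0, 0, 0, 0.4], [0, 0, 0, 0, 0, 0, 0.4], [0, 0, 0, 0, 0, 0, 0.4], [0, 0, 0, 0, 0, 0, 0.4]]
  squeeze: 25

```text
clock: 26.73
tcp_pos: [0.428, -0.2702, 0.0103]
tool_rot: [0.002, -0.027, 1.0, -0.0]
wrist_force: [-0.6, 0.2, 6.7]
width: 0.61
finger_force: 25.0
```

Emit:
servo_tool:
  increments:
    - [[0, 0, 0, 0, 0, -0.03, 0.4], [0, 0, 0, 0, 0, -0.07, 0.4], [0, 0, 0, 0, 0, -0.11, 0.4], [0, 0, 0, 0, 0, -0.15, 0.4], [0, 0, 0, 0, 0, -0.175, 0.4]]

```text
clock: 27.15
tcp_pos: [0.4274, -0.2706, 0.1879]
tool_rot: [0.003, -0.027, 1.0, -0.001]
wrist_force: [-0.0, -0.6, -0.9]
width: 0.61
finger_force: 25.0
```

Emit:
servo_tool:
  increments:
    - [[0, 0, 0, -0.02, 0.025, 0, 0.4], [0, 0, 0, -0.04, 0.05, 0, 0.4], [0, 0, 0, -0.06, 0.08, 0, 0.4], [0, 0, 0, -0.08, 0.11, 0, 0.4], [0, 0, 0, -0.1, 0.14, 0, 0.4]]

```text
clock: 27.57
tcp_pos: [0.5191, -0.1229, 0.184]
tool_rot: [0.0, -0.027, 1.0, 0.0]
wrist_force: [0.7, -0.2, -1.5]
width: 0.611
finger_force: 25.0
```

Emit:
servo_tool:
  increments:
    - [[0, 0, 0, -0.03, 0.03, 0, 0.4], [0, 0, 0, -0.06, 0.06, 0, 0.4], [0, 0, 0, -0.09, 0.08, 0, 0.4], [0, 0, 0, -0.097, 0.09, 0, 0.4], [0, 0, 0, -0.097, 0.09, 0, 0.4]]

```text
clock: 27.98
tcp_pos: [0.6122, -0.0243, 0.1828]
tool_rot: [-0.0, -0.031, 1.0, 0.0]
wrist_force: [-0.3, -0.2, -1.8]
width: 0.611
finger_force: 25.0
```

```bash
python3 - <<'E'
from h import *
go(.6124,-.0288,.11,94.6)
E
```

```text
27.9833 [ 0.6122 -0.0243  0.1828] [-2.000e-04 -3.050e-02  9.995e-01  3.000e-04] [-0.3 -0.2 -1.8] 0.611 24.988499107566895 [-0.47  0.29  0.57  1.62 -0.16  1.28  1.75]
inc [ 0.01 -0.   -0.22] [ 0.     -0.0046  0.0728]
```

Emit:
servo_tool:
  increments:
    - [[0, 0, -0.22, 0, 0, 0.03, 0.4], [0, 0, -0.22, 0, 0, 0.06, 0.4], [0, 0, -0.22, 0, 0, 0.075, 0.4], [0, 0, -0.22, 0, 0, 0.075, 0.4], [0, 0, -0.22, 0, 0, 0.075, 0.4]]

```text
clock: 28.4
tcp_pos: [0.6095, -0.0306, 0.1084]
tool_rot: [-0.001, -0.036, 0.999, -0.0]
wrist_force: [0.5, -0.2, -0.3]
width: 0.61
finger_force: 25.0
```

```bash
python3 - <<'E'
from h import *
go(.6124,-.0288,.065,94.6)
E
```

```text
28.4 [ 0.6095 -0.0306  0.1084] [-8.000e-04 -3.590e-02  9.994e-01 -2.000e-04] [ 0.5 -0.2 -0.3] 0.61 24.988324013975216 [-0.45  0.35  0.55  1.71 -0.2   1.14  1.8 ]
inc [-0.   -0.02 -0.1 ] [-0.0031  0.0016  0.0434]
```

Emit:
servo_tool:
  increments:
    - [[0, 0, 0, -0.003, 0.0015, 0.02, 0.4], [0, 0, 0, -0.003, 0.0015, 0.043, 0.4], [0, 0, 0, -0.003, 0.0015, 0.043, 0.4], [0, 0, 0, -0.003, 0.0015, 0.043, 0.4]]

```text
clock: 28.73
tcp_pos: [0.6134, -0.0281, 0.0665]
tool_rot: [-0.0, -0.036, 0.999, -0.0]
wrist_force: [0.4, 0.5, -0.6]
width: 0.614
finger_force: 25.0
```

Emit:
servo_tool:
  increments:
    - [[0, 0, 0, 0, 0, 0, 0.72], [0, 0, 0, 0, 0, 0, 0.72], [0, 0, 0, 0, 0, 0, 0.72], [0, 0, 0, 0, 0, -0.03, 0.72], [0, 0, 0, 0, 0, -0.07, 0.72]]

```text
clock: 29.15
tcp_pos: [0.611, -0.0273, 0.1339]
tool_rot: [-0.003, -0.037, 0.999, -0.0]
wrist_force: [0.2, 0.1, 0.9]
width: 0.714
finger_force: 0.0
```

Emit:
servo_tool:
  increments:
    - [[0, 0, 0, 0, 0, -0.04, 0.5], [0, 0, 0, 0, -0.02, -0.08, 0], [0, 0, 0, -0.02, -0.06, -0.08, 0], [0, 0, 0, -0.035, -0.1, -0.08, 0], [0, 0, 0, -0.05, -0.135, -0.08, 0]]

```text
clock: 29.57
tcp_pos: [0.6741, -0.1576, 0.2188]
tool_rot: [0.002, -0.038, 0.999, 0.0]
wrist_force: [0.5, 0.7, 0.4]
width: 0.426
finger_force: 0.0
```

Emit:
servo_tool:
  increments:
    - [[0, 0, 0, 0, -0.03, 0, 0], [0, 0, 0, 0, -0.06, 0, 0], [0, 0, 0, 0, -0.065, 0, 0], [0, 0, 0, 0, -0.065, 0, 0], [0, 0, 0, 0, -0.065, 0, 0]]

```text
clock: 29.98
tcp_pos: [0.6774, -0.2213, 0.2162]
tool_rot: [0.0, -0.037, 0.999, 0.0]
wrist_force: [-0.1, 0.2, 1.0]
width: 0.055
finger_force: 0.0
```

```bash
python3 - <<'E'
from h import *
go(.6757,-.2303,.122,94.6)
im2=cap('top','t9.png')[:,:,::-1]
im=cap('scene','s9.png')[:,:,::-1]
a=cv2.resize(im[190:310,220:340],(400,400),interpolation=cv2.INTER_CUBIC)
b=cv2.resize(im2[130:230,250:350],(400,400),interpolation=cv2.INTER_CUBIC)
cv2.imwrite('pics/c12.png',np.hstack([a,b]))
E
```

```text
29.9833 [ 0.6774 -0.2213  0.2162] [ 5.000e-04 -3.660e-02  9.993e-01  4.000e-04] [-0.1  0.2  1. ] 0.055 0.0 [-0.14  0.51  0.62  1.3  -0.29  1.42  2.11]
inc [ 0.01  0.01 -0.08] [ 0.0025 -0.0089  0.0942]
```

View pics/c12.png

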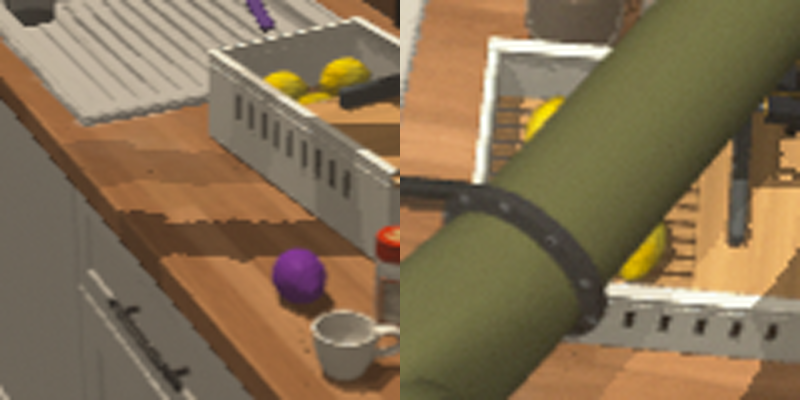

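All three lemons are in the bin and only the purple decoy is left on the worktop. Closing the hatch.

Emit:
servo_tool:
  increments:
    - [[0, 0, 0, 0, -0.012, 0.03, 0], [0, 0, 0, 0, -0.012, 0.06, 0], [0, 0, 0, 0, -0.012, 0.085, 0], [0, 0, 0, 0, -0.012, 0.093, 0], [0, 0, 0, 0, -0.012, 0.093, 0]]

```text
clock: 30.5
tcp_pos: [0.6772, -0.2306, 0.12]
tool_rot: [-0.002, -0.038, 0.999, 0.001]
wrist_force: [-1.0, -0.4, 0.3]
width: 0.007
finger_force: 0.0
```

Emit:
servo_tool:
  increments:
    - [[0, 0, 0, 0, 0.012, 0, 0], [0, 0, 0, 0, 0.026, 0, 0], [0, 0, 0, 0, 0.04, 0, 0], [0, 0, 0, 0, 0.055, 0, 0], [0, 0, 0, 0, 0.07, 0, 0]]

```text
clock: 30.92
tcp_pos: [0.6739, -0.1634, 0.1247]
tool_rot: [0.002, -0.037, 0.999, -0.001]
wrist_force: [0.9, -4.0, 2.4]
width: 0.006
finger_force: 2.0
```

Emit:
servo_tool:
  increments:
    - [[0, 0, 0, 0, 0.015, 0, 0], [0, 0, 0, 0, 0.03, 0, 0], [0, 0, 0, 0, 0.045, 0, 0], [0, 0, 0, 0, 0.06, 0, 0], [0, 0, 0, 0, 0.075, 0, 0]]

```text
clock: 31.33
tcp_pos: [0.6672, -0.0875, 0.1226]
tool_rot: [-0.0, -0.037, 0.999, -0.0]
wrist_force: [0.9, -4.5, 3.0]
width: 0.005
finger_force: 2.0
```

```bash
python3 - <<'E'
from h import *
go(.6595,-.029,.121,94.6)
E
```

```text
31.3333 [ 0.6672 -0.0875  0.1226] [-0.     -0.0368  0.9993 -0.    ] [ 0.9 -4.5  3. ] 0.005 1.9646872580051422 [-0.35  0.48  0.59  1.53 -0.27  1.22  1.93]
inc [-0.   -0.   -0.08] [0.0034 0.0589 0.0016]
```

Emit:
servo_tool:
  increments:
    - [[0, 0, 0, 0, 0.012, 0, 0], [0, 0, 0, 0, 0.024, 0, 0], [0, 0, 0, 0, 0.036, 0, 0], [0, 0, 0, 0, 0.045, 0, 0], [0, 0, 0, 0, 0.052, 0, 0]]

```text
clock: 31.75
tcp_pos: [0.6631, -0.0355, 0.1222]
tool_rot: [-0.001, -0.037, 0.999, 0.0]
wrist_force: [-0.5, -3.2, 1.8]
width: 0.007
finger_force: 1.5
```

Emit:
servo_tool:
  increments:
    - [[0, 0, 0, 0, 0.005, 0, 0], [0, 0, 0, 0, 0.01, 0, 0], [0, 0, 0, 0, 0.014, 0, 0], [0, 0, 0, 0, 0.014, 0, 0]]

```text
clock: 32.08
tcp_pos: [0.6622, -0.0219, 0.1221]
tool_rot: [-0.001, -0.037, 0.999, 0.001]
wrist_force: [-0.7, -0.9, 0.0]
width: 0.006
finger_force: 0.1
```

Emit:
servo_tool:
  increments:
    - [[0, 0, 0, 0, 0.003, 0, 0], [0, 0, 0, 0, 0.005, 0, 0], [0, 0, 0, 0, 0.005, 0, 0]]

```text
clock: 32.33
tcp_pos: [0.6621, -0.0204, 0.1222]
tool_rot: [-0.0, -0.036, 0.999, -0.001]
wrist_force: [1.0, -5.5, -1.9]
width: 0.006
finger_force: 2.5
```

```bash
python3 - <<'E'
from h import *
go(.6595,-.029,.121,94.6)
E
```

```text
32.3333 [ 0.6621 -0.0204  0.1222] [-1.000e-04 -3.600e-02  9.994e-01 -1.400e-03] [ 1.  -5.5 -1.9] 0.006 2.50898614525795 [-0.45  0.45  0.57  1.56 -0.25  1.21  1.81]
inc [-0.03 -0.   -0.09] [ 0.0032 -0.0083  0.0012]
```

Emit:
servo_tool:
  increments:
    - [[0, 0, 0, 0, 0.004, 0, 0], [0, 0, 0, 0, 0.008, 0, 0], [0, 0, 0, 0, 0.008, 0, 0], [0, 0, 0, 0, 0.008, 0, 0]]

```text
clock: 32.67
tcp_pos: [0.6621, -0.0204, 0.1223]
tool_rot: [0.001, -0.033, 0.999, -0.006]
wrist_force: [2.8, -15.8, -3.7]
width: 0.005
finger_force: 7.9
```

Emit:
servo_tool:
  increments:
    - [[0, 0, 0, 0, -0.02, 0, 0], [0, 0, 0, 0, -0.03, 0, 0], [0, 0, 0, 0, -0.03, -0.04, 0], [0, 0, 0, 0, -0.03, -0.08, 0], [0, 0, 0, 0, -0.03, -0.11, 0]]

```text
clock: 33.08
tcp_pos: [0.6644, -0.0395, 0.2353]
tool_rot: [0.001, -0.037, 0.999, 0.001]
wrist_force: [1.5, 0.2, 0.5]
width: 0.003
finger_force: 0.0
```

Emit:
servo_tool:
  increments:
    - [[0, 0, 0, 0.02, 0.03, -0.01, 0], [0, 0, 0, 0.04, 0.07, -0.02, 0], [0, 0, 0, 0.06, 0.11, -0.03, 0], [0, 0, 0, 0.08, 0.15, -0.03, 0], [0, 0, 0, 0.1, 0.19, -0.03, 0]]

```text
clock: 33.5
tcp_pos: [0.5565, 0.1323, 0.2637]
tool_rot: [0.001, -0.037, 0.999, 0.001]
wrist_force: [0.1, 0.3, 0.8]
width: 0.004
finger_force: 0.0
```

Emit:
servo_tool:
  increments:
    - [[0, 0, 0, 0.02, 0.03, 0, 0], [0, 0, 0, 0.03, 0.06, 0, 0], [0, 0, 0, 0.04, 0.1, 0, 0], [0, 0, 0, 0.05, 0.13, 0, 0], [0, 0, 0, 0.05, 0.13, 0, 0]]

```text
clock: 33.92
tcp_pos: [0.4931, 0.2656, 0.2623]
tool_rot: [-0.001, -0.043, 0.999, 0.003]
wrist_force: [-0.9, 0.4, -0.3]
width: 0.006
finger_force: 0.0
```

```bash
python3 - <<'E'
from h import *
st()
im2=cap('top','t10.png')[:,:,::-1]
im=cap('scene','s10.png')[:,:,::-1]
a=cv2.resize(im[170:290,220:380],(400,300),interpolation=cv2.INTER_CUBIC)
b=cv2.resize(im2[130:280,230:430],(400,300),interpolation=cv2.INTER_CUBIC)
cv2.imwrite('pics/c13.png',cv2.resize(np.hstack([a,b]),None,fx=1,fy=1))
# predicted bar ends, shut
c=np.array([.6705,-.1655]);ex=np.array([.9968,.0802]);ey=np.array([-.0802,.9968])
for x in(-.06,.06): print((w2px('top',[*(c+x*ex+.159*ey),.14])-[230,130])*2+[400,0])
E
```

```text
33.9167 [0.4931 0.2656 0.2623] [-0.0013 -0.0432  0.9991  0.0028] [-0.9  0.4 -0.3] 0.006 0.0 [-0.9   0.11  0.4   1.63 -0.05  1.41  1.16]
[499.4 106.8]
[506.4  42.2]
```

View pics/c13.png

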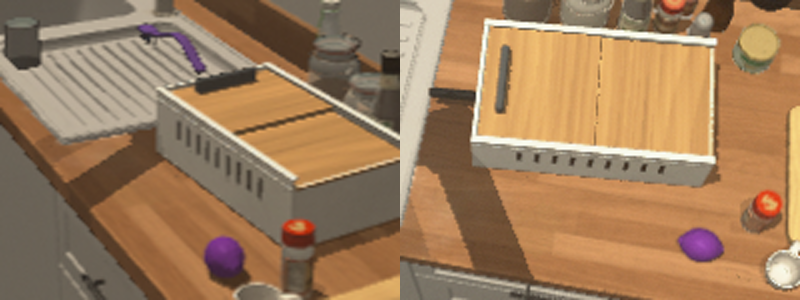

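The hatch is shut: its bar matches the prediction within a pixel and took 16 N at the stop. The bystanders are unmoved and the worktop is clear except for the decoy. I'll check the tray handle's tip before handing in.

```bash
python3 - <<'E'
from h import *
c=np.array([.6705,-.1655]);ex=np.array([.9968,.0802]);ey=np.array([-.0802,.9968])
im=cv2.imread('pics/t10.png').astype(int).sum(2)
print(im[174:180,240:256])
for l in (.288,.2): print(w2px('top',[*(c+l*ey),.048]))
E
```

```text
[[619 619 614 601 405 210 173 175 171 178 168 202 213 211 251 266]
 [619 616 600 605 383 193 189 183 182 187 188 188 179 182 181 166]
 [618 623 605 602 369 177 189 184 188 185 188 196 199 173 159 158]
 [621 612 605 598 387 197 165 163 171 160 162 156 151 156 155 162]
 [617 614 604 577 506 320 212 186 187 175 165 166 162 152 154 149]
 [616 599 598 565 479 398 343 330 333 234 190 194 198 188 189 173]]
[244.8 175.4]
[269.7 177.6]
```

```bash
python3 -c "
from h import *
print(close_job())"
```

```text
the job is handed in; nothing more can be done
None
```

The job is handed in: the tray is fully home, the three lemons and the one garlic bulb found on the worktop are in the bin, the hatch is shut, and the glass, cup and jar look unmoved (robot clock 34 s).

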